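Put the cleaned griddle station back together

TASK

The griddle has been cleaned and its loose parts lie on the counter: push both control knobs fully home on the two bare spindles, lined up with the flats, until they snap into place. Also push the eye of every scraper that is there down through the sprung gate of the snap hook of its own colour, and leave it hanging from that hook with the gate shut. Leave the bottle, the jar and the cup as they are.

Things in the scene. Friction and masses are not known exactly. Their poses are not given: they have to be found in the camera images.
- griddle: countertop electric griddle, steel, 300 (x) x 360 (y) mm, fixed; origin on the counter under its centre. The strip along its -x edge is a flat control panel 75 mm above the counter, with the two bare spindles 100 mm in front (-x) of the centre, 150 mm apart. The dark cooking plate begins 57 mm behind the spindles and has guards at sides and rear, up to 120 mm above the counter.
- spindle0: brass D-spindle upright on the panel, fixed, 24 mm tall, 20 mm across, tip chamfered. Origin on its axis at the panel surface, z up; +x points out of its flat (5.5 mm from the axis). Black collar 54 mm wide round its foot, with a white line on the flat's (+x) side. A sprung ball stands 3 mm out of the flat, 13 mm up: the knob meets it 17 mm above home, needs up to 10 N, snaps in the last 4 mm.
- knob0: black knob, 90 g, on its skirt (60 mm wide, 28 mm tall); above it an upright finger bar 54 mm long (x), 16 mm thick (y), 28 to 56 mm up. Origin: centre of the underside, z up. D bore below, 1 mm play, its flat on +x, the side of the white pointer line on the bar: +x must point as the spindle's +x. Home, the underside lies on the panel, origin at the spindle's origin. Fits either spindle.
- spindle1: brass D-spindle upright on the panel, fixed, 24 mm tall, 20 mm across, tip chamfered. Origin on its axis at the panel surface, z up; +x points out of its flat (5.5 mm from the axis). Black collar 54 mm wide round its foot, with a white line on the flat's (+x) side. A sprung ball stands 3 mm out of the flat, 13 mm up: the knob meets it 17 mm above home, needs up to 10 N, snaps in the last 4 mm.
- knob1: black knob, 90 g, on its skirt (60 mm wide, 28 mm tall); above it an upright finger bar 54 mm long (x), 16 mm thick (y), 28 to 56 mm up. Origin: centre of the underside, z up. D bore below, 1 mm play, its flat on +x, the side of the white pointer line on the bar: +x must point as the spindle's +x. Home, the underside lies on the panel, origin at the spindle's origin. Fits either spindle.
- hook_red: upturned U snap hook, 7 mm wire, red sleeve and ball on its stem; fixed in a row of four, 70 mm apart, on a rod rack 23 mm behind (+x). Origin: lowest point of the U's centreline, 215 mm up; U in its x-z plane, z up. Nose x = -13.5 mm, to z = 47 mm; stem x = +13.5 mm, to 68 mm; 20 mm free between, gate on top. A tool comes from -x, its x along the hook's x; its eye bar rests at z = 7 mm.
- gate_red (a joint): sprung brass gate of the red hook, 25 mm long, hinged on the stem 46 mm above the hook's origin, reaching level to the nose. 0 = shut; grows (rad, to 1.45) as it is pushed down into the U. A bar pushed straight down midway between nose and stem slips past its end about 22 mm above the hook's origin, with 1 to 4 N; then it springs shut above the bar.
- tool_red: griddle scraper, red handle, about 130 g, 191 mm long, lying flat. Origin on its underside at the middle of the handle (near the centre of mass), z up. Handle 18 mm wide (y) and tall, x = -60 to +45 mm. At the +x end a steel eye, octagonal, of 7 mm wire, hole 30 mm, centre at x = 64 mm, 9 mm up. At the -x end a thin blade to x = -105 mm, up to 50 mm wide. May be absent (None).
- eye_red (a point): centre of the end bar (farthest +x side) of the red scraper's eye, 82.5 mm from the tool's origin along x, 9 mm above its underside. This bar goes down through the gate while the hook's nose comes up through the eye's hole; let go, the scraper swings down and hangs by it
- hook_green: upturned U snap hook, 7 mm wire, green sleeve and ball on its stem; fixed in a row of four, 70 mm apart, on a rod rack 23 mm behind (+x). Origin: lowest point of the U's centreline, 215 mm up; U in its x-z plane, z up. Nose x = -13.5 mm, to z = 47 mm; stem x = +13.5 mm, to 68 mm; 20 mm free between, gate on top. A tool comes from -x, its x along the hook's x; its eye bar rests at z = 7 mm.
- gate_green (a joint): sprung brass gate of the green hook, 25 mm long, hinged on the stem 46 mm above the hook's origin, reaching level to the nose. 0 = shut; grows (rad, to 1.45) as it is pushed down into the U. A bar pushed straight down midway between nose and stem slips past its end about 22 mm above the hook's origin, with 1 to 4 N; then it springs shut above the bar.
- tool_green: griddle scraper, green handle, about 130 g, 191 mm long, lying flat. Origin on its underside at the middle of the handle (near the centre of mass), z up. Handle 18 mm wide (y) and tall, x = -60 to +45 mm. At the +x end a steel eye, octagonal, of 7 mm wire, hole 30 mm, centre at x = 64 mm, 9 mm up. At the -x end a thin blade to x = -105 mm, up to 50 mm wide. May be absent (None).
- eye_green (a point): centre of the end bar (farthest +x side) of the green scraper's eye, 82.5 mm from the tool's origin along x, 9 mm above its underside. This bar goes down through the gate while the hook's nose comes up through the eye's hole; let go, the scraper swings down and hangs by it
- hook_yellow: upturned U snap hook, 7 mm wire, yellow sleeve and ball on its stem; fixed in a row of four, 70 mm apart, on a rod rack 23 mm behind (+x). Origin: lowest point of the U's centreline, 215 mm up; U in its x-z plane, z up. Nose x = -13.5 mm, to z = 47 mm; stem x = +13.5 mm, to 68 mm; 20 mm free between, gate on top. A tool comes from -x, its x along the hook's x; its eye bar rests at z = 7 mm.
- gate_yellow (a joint): sprung brass gate of the yellow hook, 25 mm long, hinged on the stem 46 mm above the hook's origin, reaching level to the nose. 0 = shut; grows (rad, to 1.45) as it is pushed down into the U. A bar pushed straight down midway between nose and stem slips past its end about 22 mm above the hook's origin, with 1 to 4 N; then it springs shut above the bar.
- tool_yellow: griddle scraper, yellow handle, about 130 g, 191 mm long, lying flat. Origin on its underside at the middle of the handle (near the centre of mass), z up. Handle 18 mm wide (y) and tall, x = -60 to +45 mm. At the +x end a steel eye, octagonal, of 7 mm wire, hole 30 mm, centre at x = 64 mm, 9 mm up. At the -x end a thin blade to x = -105 mm, up to 50 mm wide. May be absent (None).
- eye_yellow (a point): centre of the end bar (farthest +x side) of the yellow scraper's eye, 82.5 mm from the tool's origin along x, 9 mm above its underside. This bar goes down through the gate while the hook's nose comes up through the eye's hole; let go, the scraper swings down and hangs by it
- hook_blue: upturned U snap hook, 7 mm wire, blue sleeve and ball on its stem; fixed in a row of four, 70 mm apart, on a rod rack 23 mm behind (+x). Origin: lowest point of the U's centreline, 215 mm up; U in its x-z plane, z up. Nose x = -13.5 mm, to z = 47 mm; stem x = +13.5 mm, to 68 mm; 20 mm free between, gate on top. A tool comes from -x, its x along the hook's x; its eye bar rests at z = 7 mm.
- gate_blue (a joint): sprung brass gate of the blue hook, 25 mm long, hinged on the stem 46 mm above the hook's origin, reaching level to the nose. 0 = shut; grows (rad, to 1.45) as it is pushed down into the U. A bar pushed straight down midway between nose and stem slips past its end about 22 mm above the hook's origin, with 1 to 4 N; then it springs shut above the bar.
- tool_blue: griddle scraper, blue handle, about 130 g, 191 mm long, lying flat. Origin on its underside at the middle of the handle (near the centre of mass), z up. Handle 18 mm wide (y) and tall, x = -60 to +45 mm. At the +x end a steel eye, octagonal, of 7 mm wire, hole 30 mm, centre at x = 64 mm, 9 mm up. At the -x end a thin blade to x = -105 mm, up to 50 mm wide. May be absent (None).
- eye_blue (a point): centre of the end bar (farthest +x side) of the blue scraper's eye, 82.5 mm from the tool's origin along x, 9 mm above its underside. This bar goes down through the gate while the hook's nose comes up through the eye's hole; let go, the scraper swings down and hangs by it
- sauce: yellow sauce bottle, 56 mm wide, 170 mm tall, bystander; origin at its underside
- shaker: glass seasoning jar with steel lid, 52 mm wide, 90 mm tall, bystander; origin at its underside
- beaker: white plastic cup, 76 mm wide, 100 mm tall, bystander; origin at its underside

How it is judged:
At the end, for the whole second after the job is handed in: Each spindle has a knob: underside within 2.5 mm of the panel, axis within 4 mm, upright, in line with the flat within 0.3 rad. Every scraper present hangs (within 1 rad of vertical; it may sway) in its colour's hook: eye bar 2 to 20 mm above the hook origin, 14 mm sideways, gate under 0.2 rad ((((z of knob0 in the frame of spindle0 between -0.004 and 0.0025 m and horizontal distance between knob0 and spindle0 below 0.004 m and angle between the x axis of knob0 and the x axis of spindle0, either way round below 0.3 rad and angle between knob0's own z axis and vertical below 0.08 rad) and (z of knob1 in the frame of spindle1 between -0.004 and 0.0025 m and horizontal distance between knob1 and spindle1 below 0.004 m and angle between the x axis of knob1 and the x axis of spindle1, either way round below 0.3 rad and angle between knob1's own z axis and vertical below 0.08 rad)) or ((z of knob0 in the frame of spindle1 between -0.004 and 0.0025 m and horizontal distance between knob0 and spindle1 below 0.004 m and angle between the x axis of knob0 and the x axis of spindle1, either way round below 0.3 rad and angle between knob0's own z axis and vertical below 0.08 rad) and (z of knob1 in the frame of spindle0 between -0.004 and 0.0025 m and horizontal distance between knob1 and spindle0 below 0.004 m and angle between the x axis of knob1 and the x axis of spindle0, either way round below 0.3 rad and angle between knob1's own z axis and vertical below 0.08 rad))) and horizontal distance between eye_red and hook_red below 0.014 m and z of eye_red in the frame of hook_red between 0.002 and 0.02 m and value of joint each of gate_red, gate_green, gate_yellow, gate_blue below 0.2 rad and angle between each of tool_red, tool_green, tool_yellow, tool_blue's own x axis and vertical below 1 rad and horizontal distance between eye_green and hook_green below 0.014 m and z of eye_green in the frame of hook_green between 0.002 and 0.02 m and horizontal distance between eye_yellow and hook_yellow below 0.014 m and z of eye_yellow in the frame of hook_yellow between 0.002 and 0.02 m and horizontal distance between eye_blue and hook_blue below 0.014 m and z of eye_blue in the frame of hook_blue between 0.002 and 0.02 m); the robot touches nothing.
It fails at once if the bottle is pushed away or tipped (distance of sauce from where it was at the start of the episode above 0.04 m or angle between sauce's own z axis and vertical above 0.5 rad).
It fails at once if the jar is pushed away or tipped (distance of shaker from where it was at the start of the episode above 0.04 m or angle between shaker's own z axis and vertical above 0.5 rad).
It fails at once if the cup is pushed away or tipped (distance of beaker from where it was at the start of the episode above 0.04 m or angle between beaker's own z axis and vertical above 0.5 rad).
Of tool_red, tool_green, tool_yellow, tool_blue only 2 to 4 are there at a start; the rules pass over those that are not, and their reading is None.
At some moment in a run one of knob0, knob1, tool_red, tool_green, tool_yellow, tool_blue may be knocked a few centimetres aside while the robot is not near it.
It also fails if it takes over 210 s, if anything falls off the work surface, if the arm or the gripper's body presses on something with over 40 N, if the wrist force passes 120 N, or if a joint passes its speed limit or range.

ROBOT

A 7-joint arm with a two-finger parallel gripper is mounted at the origin on the work surface. World frame = base frame: x ahead of the robot, y to its left, z up, the work surface at z = 0. Lengths are in m, angles in rad, forces in N, time in s.
With the tool pointing down it reaches from about 0.35 to 0.775 m from the base axis. Payload 3.1 kg.
Tool frame: the origin (TCP) lies midway between the tips of the shut fingers; the grasp point (between the pads) lies 19 mm behind it; z points along the fingers, x is the direction in which the jaws open and shut, and the axes are right-handed (so a half turn about z gives the same grasp; the last joint's range is limited). The gripper opens to 85 mm and grips with 20 to 120 N. Pads are 22 mm wide; open, the fingers measure 114 mm over their backs; the gripper's body (76 mm by 85 mm) begins 54 mm behind the grasp point. The pads swing forward as they close: fully open they stand 13 mm farther back than shut.
Start: joints at [-1.205, 0.311, 0.014, 1.512, -0.004, 1.319, -0.027], TCP at [0.218, 0.505, 0.231] pointing down, gripper open.
Joint ranges: [-2.7, 2.7], [-0.3, 1.91], [-1.27, 1.3], [0.12, 2.57], [-1.44, 4.58], [0.2, 2.03], [-3.05, 3.05]. Speed limits (rad/s): [2.79, 2.79, 3.14, 3.14, 3.14, 3.14, 3.14].

INTERFACE

Orientations are given as a unit quaternion [x, y, z, w].
In Python, from workcell import arm, snapshot, close_job gives the robot as it stands. The module is installed in compiled form; this text tells all that it offers.
- The arm moves only by the tool arm_command, never from a script. Its argument "deltas" is text: rows parted by semicolons, each of 6 numbers parted by spaces: the shift along the tool's x, y, z in m, then the turn, a rotation vector about the tool's x, y, z in degrees. In form: dx dy dz rx ry rz; .... A call has 1 to 12 rows; each row shifts and turns the commanded pose from where the row before left it, along the tool's axes as they then stand; what a row does not reach is not made up. A row lasts 1/10 s, in which the tool goes at most 50 mm and 8.59 degrees, less where a joint would pass 70% of its speed; a pose out of reach is approached as far as the arm can. A call with a gripper value outside its range is refused whole. "claw" is the opening, from 0 (shut) to 1 (fully open), set as the call begins (left out, the last holds). The fingers move at their own pace and stop on an object; "newtons" is the grip in N (left out, the last holds). Time passes only in rows, so rows that do not move let the fingers close. It gives the time, the measured TCP pose, the force and the opening at its end, in the units of the state.
- arm.state(): the state, without advancing time (a new reading comes with each control period).
- snapshot(name): name is "side" or "top" or "wrist"; returns a dict with "image" (480x640x3 uint8, red, green, blue), "z_map" (480x640 float32, m along the optical axis (not along the pixel's ray), 0 where there is no reading), "intrinsics" (3x3 intrinsics, pixels), "R" (3x3) and "t" (3): a world point X has camera coordinates R X + t. Camera axes: x right, y down, z forward; pixel columns grow to the right and rows downward; lengths in m; the calibration is good to about 2 mm. A picture is of the moment at which its call begins.
- close_job(): hands the job in, once; it reports no verdict.
The state is a dict: "time_s": time; "q": joint angles; "dq": joint speeds; "tau": joint torques, N m; "position": TCP position; "eef_rot": TCP orientation; "ft_force": force on the tool from outside, world axes, zero at the start; "wrist_torque": the same for the moment, N m; "gripper_width": finger opening in m.
Only numpy, scipy, OpenCV 4.12 (cv2) and the standard library are available. Lean on these libraries where they do the work, as an engineer would, in place of code of your own. Each camera call takes 0.05 s, during which the arm holds its last target. There are 200 camera calls.

## Working session

There is one attempt and no reset: what is moved stays moved. The work goes in short steps, Python scripts to look and compute and a tool call to move; the robot and the scene stay as the last step left them, time stands still between calls to the robot, and variables do not carry over. Pictures are saved under pics/ and viewed, on a budget of 14 in all, crops included, one or two more only if the job needs it, and the job is handed in when it is done.

Besides the shell and the picture viewer there is one more tool, called by a JSON object that holds its "api" and its "payload", one argument or row to a line. arm_command: Moves the arm, as the interface text tells. Its arguments: {"type":"object","properties":{"deltas":{"type":"string"},"claw":{"type":"number"},"newtons":{"type":"number"}},"required":["deltas"]}

```bash
mkdir -p pics; cat > h.py <<'E'
import numpy as np, cv2
from workcell import arm, snapshot, close_job
from scipy.spatial.transform import Rotation as Ro
def snap(n,save=None):
    s=snapshot(n)
    if save: cv2.imwrite('pics/'+save,s['image'][:,:,::-1])
    return s
def cloud(s):
    K=s['intrinsics'];z=s['z_map'];v,u=np.mgrid[:480,:640]
    P=np.stack([(u-K[0,2])/K[0,0]*z,(v-K[1,2])/K[1,1]*z,z],-1)
    return (P-s['t'])@s['R']
def ray(s,u,v,h):
    K=s['intrinsics'];d=s['R'].T@np.array([(u-K[0,2])/K[0,0],(v-K[1,2])/K[1,1],1]);o=-s['R'].T@s['t']
    return o+d*(h-o[2])/d[2]
def st():
    a=arm.state();print({k:np.round(a[k],4).tolist() for k in ['time_s','q','position','eef_rot','ft_force','gripper_width']});return a
E
python3 - <<'E'
from h import *
st()
for n in ['top','side']:
    s=snap(n,n+'0.png');print(n,s['intrinsics'].tolist(),s['R'].round(3).tolist(),s['t'].round(3).tolist())
    np.savez(n+'0.npz',**s)
E
```

```text
{'time_s': 0.0, 'q': [-1.2047, 0.3117, 0.014, 1.5131, -0.0044, 1.3192, -0.0272], 'position': [0.2178, 0.5042, 0.2302], 'eef_rot': [0.8356, 0.5493, -0.001, 0.0007], 'ft_force': [-0.4856, 0.1264, 0.2], 'gripper_width': 0.0853}
top [[613.7234780481903, 0.0, 317.1491207593187], [0.0, 613.7234780481903, 241.27498854201477], [0.0, 0.0, 1.0]] [[-0.129, -0.992, -0.006], [-0.969, 0.128, -0.213], [0.212, -0.022, -0.977]] [-0.017, 0.655, 1.501]
side [[440.7350355497523, 0.0, 326.4682944882119], [0.0, 440.7350355497523, 235.55810100748866], [0.0, 0.0, 1.0]] [[0.769, -0.639, -0.006], [-0.384, -0.454, -0.804], [0.511, 0.621, -0.595]] [-0.547, 0.328, 0.794]
```

View both.

View pics/top0.png

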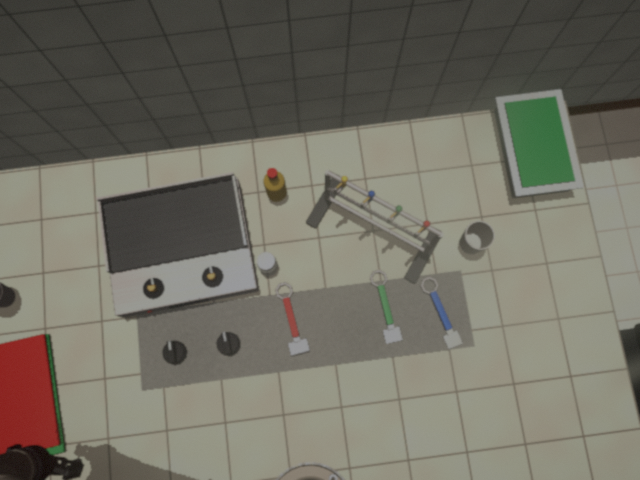

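View pics/side0.png

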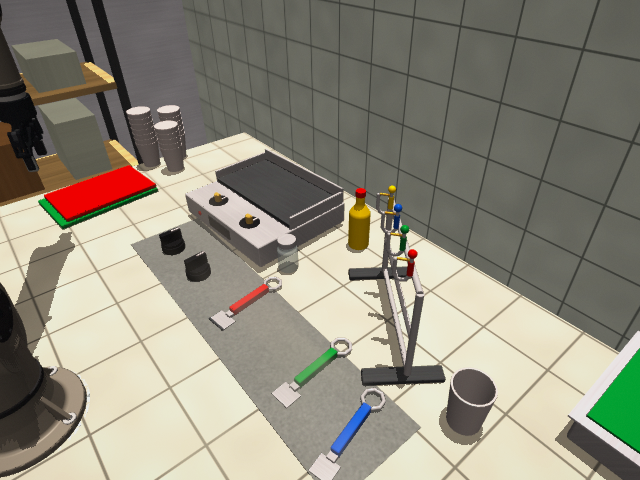

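```bash
cat >> h.py <<'E'
HUE={'red':((0,6),(174,180)),'green':((50,75),),'blue':((105,130),),'yellow':((18,30),)}
def cmask(img,c,smin=110,vmin=50):
    H=cv2.cvtColor(img,cv2.COLOR_RGB2HSV);m=np.zeros(H.shape[:2],np.uint8)
    for a,b in HUE[c]: m|=cv2.inRange(H,(a,smin,vmin),(b,255,255))
    return m
def blobs(m,amin=8):
    n,l,s,c=cv2.connectedComponentsWithStats(m)
    return [(s[i,4],c[i],l==i) for i in range(1,n) if s[i,4]>=amin]
E
python3 - <<'E'
from h import *
for n in ['top','side']:
    s=dict(np.load(n+'0.npz'));C=cloud(s)
    for c in HUE:
        for a,ct,m in blobs(cmask(s['image'],c)):
            print(n,c,a,ct.round(1),np.median(C[m],0).round(3),C[m][:,2].max().round(3))
    if n=='top':
        for c in ['red','green','blue']:
            for a,ct,m in blobs(cmask(s['image'],c)):
                P=C[m]; 
                if abs(np.median(P[:,2])-.015)<.012 and a<2000:
                    ctr,S,Vt=np.linalg.svd(P[:,:2]-P[:,:2].mean(0),full_matrices=False)
                    print('tool',c,P[:,:2].mean(0).round(3),Vt[0].round(3))
        for p in [(174,352),(228,343),(152,287),(212,275)]:
            print(p,C[p[1]-3:p[1]+4,p[0]-3:p[0]+4].reshape(-1,3).max(0).round(3),C[p[1],p[0]].round(3))
E
```

```text
top red 80 [271.7 172.6] [ 0.811 -0.011  0.172] 0.177
top red 16 [426.4 223.2] [ 0.609 -0.342  0.284] 0.288
top red 240 [290.4 316.7] [ 0.47  -0.009  0.019] 1.606
top red 5740 [ 26.1 395.3] [0.357 0.668 0.03 ] 1.606
top green 3395 [543. 143.] [ 0.828 -0.729  0.072] 1.606
top green 213 [ 52.6 376.2] [0.399 0.608 0.015] 1.606
top green 9 [ 60.2 429.7] [0.268 0.594 0.014] 0.019
top green 108 [ 55.7 449.1] [0.222 0.605 0.016] 0.366
top blue 98 [443.7 317.1] [ 0.418 -0.399  0.02 ] 1.606
top yellow 361 [274.4 186. ] [ 0.794 -0.012  0.114] 1.606
top yellow 32 [343.3 180.2] [ 0.734 -0.174  0.28 ] 0.287
top yellow 10 [209.3 276.7] [0.586 0.177 0.1  ] 0.108
top yellow 37 [150.8 287.6] [0.578 0.324 0.099] 0.105
tool red [ 0.47  -0.009] [-0.987 -0.161]
tool green [0.399 0.605] [-0.951 -0.309]
tool green [0.266 0.594] [-0.954 -0.299]
tool green [0.222 0.6  ] [ 0.149 -0.989]
tool blue [ 0.417 -0.396] [ 0.32  -0.948]
(174, 352) [0.426 0.297 0.064] [0.417 0.289 0.054]
(228, 343) [0.43  0.16  0.068] [0.422 0.152 0.056]
(152, 287) [0.592 0.332 0.105] [0.58  0.32  0.098]
(212, 275) [0.603 0.18  1.606] 
[... 615 characters left out ...]
-0.236  0.278] 0.732
side blue 70 [396.2 221.5] [ 0.692 -0.236  0.246] 0.258
side blue 644 [351.4 427.3] [ 0.435 -0.4    0.017] 0.732
side yellow 219 [98.9 71.8] [0.629 1.441 0.175] 0.192
side yellow 223 [122.5 151.6] [ 0.63   1.449 -0.207] -0.181
side yellow 52 [391.7 188.7] [ 0.734 -0.181  0.277] 0.732
side yellow 54 [217.3 196.9] [0.577 0.314 0.091] 0.1
side yellow 94 [388.9 200.2] [ 0.734 -0.179  0.249] 0.264
side yellow 960 [358.8 225.2] [ 0.797 -0.028  0.078] 0.732
side yellow 29 [389.7 212.6] [ 0.687 -0.223  0.262] 0.264
side yellow 67 [248.6 218.7] [0.586 0.165 0.091] 0.1
side yellow 31 [396. 234.] [ 0.645 -0.279  0.261] 0.263
side yellow 36 [402.7 258.6] [ 0.602 -0.334  0.262] 0.263
```

```bash
cat >> h.py <<'E'
def plan(p,jaw=None,show=True):
    """tool-frame shift (before turning) and turn in deg to bring TCP to p, pointing down, jaw axis at yaw jaw deg (mod 180)"""
    a=arm.state();R=Ro.from_quat(a['eef_rot']);M=R.as_matrix()
    d=R.inv().apply(np.array(p)-a['position']);cur=np.degrees(np.arctan2(M[1,0],M[0,0]))
    print('t',round(a['time_s'],1),'pos',a['position'].round(4),'jawyaw',cur.round(1),'zdir',M[:,2].round(3),'F',a['ft_force'].round(1),'w',round(a['gripper_width'],4))
    print('  shift mm',(d*1000).round(1),'horiz',round(np.hypot(*d[:2])*1000))
    if jaw is not None:
        e=(jaw-cur+90)%180-90
        y=np.radians(cur+e);D=np.array([[np.cos(y),np.sin(y),0],[np.sin(y),-np.cos(y),0],[0,0,-1]]).T
        print('  turn deg',np.degrees((R.inv()*Ro.from_matrix(D)).as_rotvec()).round(1),'q7',a['q'][6].round(2))
E
python3 -c "
from h import *
plan((.46,.24,.33),90)"
```

```text
t 0.1 pos [0.2178 0.5043 0.2303] jawyaw 66.6 zdir [-0.001 -0.002 -1.   ] F [ 0.1 -0.  -1.1] w 0.0857
  shift mm [-146.8  327.1  -99.3] horiz 359
  turn deg [ -0.    0.1 -23.4] q7 -0.03
```

{"api": "arm_command", "payload": {
  "deltas": "-0.016 0.036 -0.011 0 0 0;-0.016 0.036 -0.011 0 0 0;-0.016 0.036 -0.011 0 0 0;-0.016 0.036 -0.011 0 0 0;-0.016 0.036 -0.011 0 0 0;-0.016 0.036 -0.011 0 0 0;-0.016 0.036 -0.011 0 0 0;-0.016 0.036 -0.011 0 0 0;-0.018 0.039 -0.011 0 0 0;0 0 0 0 0 -7.8;0 0 0 0 0 -7.8;0 0 0 0 0 -7.8",
  "claw": 0.6,
  "newtons": 60
}}

```text
time_s: 1.3
position: [0.4604, 0.2407, 0.3297]
eef_rot: [0.705, 0.709, -0.001, -0.0]
ft_force: [-0.9, -0.1, 0.6]
gripper_width: 0.0511
```

```bash
python3 - <<'E'
from h import *
plan((.46,.24,.33),90)
s=snap('wrist','w1.png');np.savez('w1.npz',**s);print(s['intrinsics'][0],(-s['R'].T@s['t']).round(3),s['R'].round(2).tolist())
E
```

```text
t 1.3 pos [0.4604 0.2407 0.3297] jawyaw 90.3 zdir [-0.001 -0.    -1.   ] F [-0.9 -0.1  0.6] w 0.0511
  shift mm [-0.7 -0.4 -0.3] horiz 1
  turn deg [-0.1  0.   0.3] q7 1.1
[379.73019261   0.         319.28481812] [0.385 0.24  0.472] [[-0.0, 1.0, -0.0], [0.96, 0.0, 0.29], [0.29, 0.0, -0.96]]
```

View pics/w1.png

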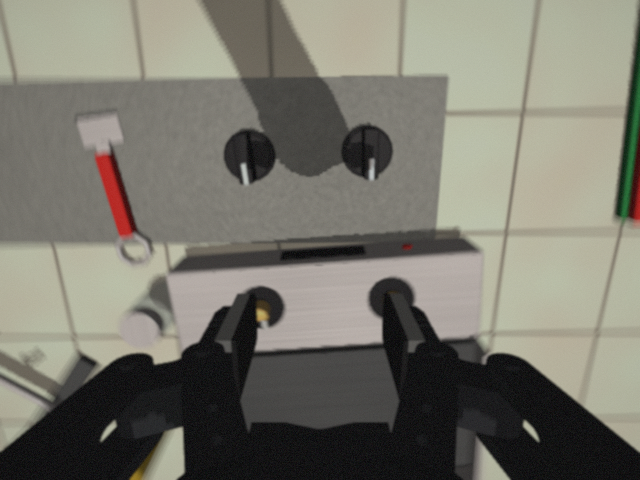

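{"api": "arm_command", "payload": {
  "deltas": "0 -0.03 0.02 0 0 0;0 -0.03 0.02 0 0 0;0 0 0 0 0 0;0 0 0 0 0 0;0 0 0 0 0 0",
  "claw": 1
}}

```text
time_s: 1.85
position: [0.4018, 0.2414, 0.2913]
eef_rot: [0.707, 0.707, 0.001, 0.001]
ft_force: [0.9, -0.1, 0.3]
gripper_width: 0.0854
```

```bash
python3 - <<'E'
from h import *
s=snap('wrist','w2.png');np.savez('w2.npz',**s)
plan((.46,.24,.33),90)
im=s['image'][60:360,120:520,::-1];cv2.imwrite('pics/w2c.png',cv2.resize(im,(800,600),interpolation=cv2.INTER_CUBIC))
E
```

```text
t 1.9 pos [0.4021 0.2414 0.2915] jawyaw 89.9 zdir [ 0.003  0.001 -1.   ] F [-1.  -0.2  0.8] w 0.0855
  shift mm [ -1.3  58.  -38.3] horiz 58
  turn deg [ 0.2 -0.1 -0.1] q7 1.01
```

View pics/w2c.png

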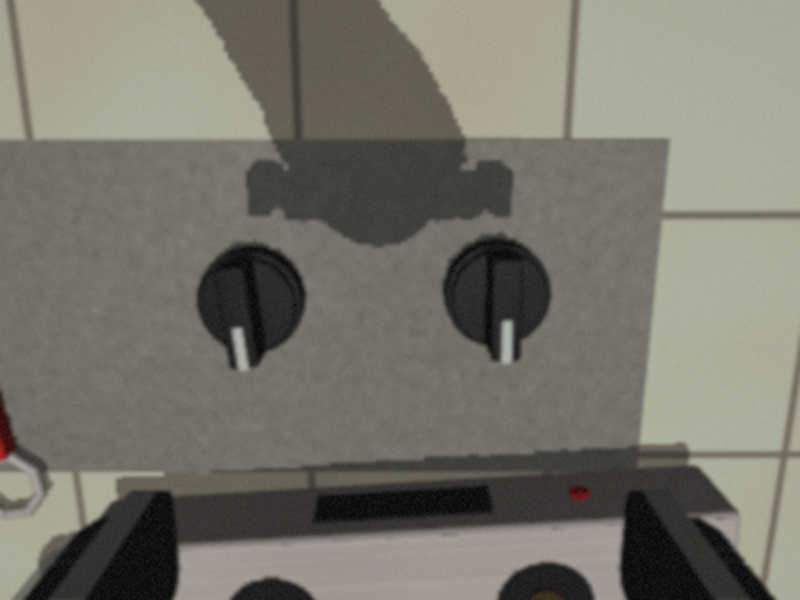

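```bash
python3 - <<'E'
from h import *
s=np.load('w2.npz')
im=s['image'][320:440,210:450,::-1];cv2.imwrite('pics/w2d.png',cv2.resize(im,(800,400),interpolation=cv2.INTER_CUBIC))
E
```

```text
(no output)
```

View pics/w2d.png

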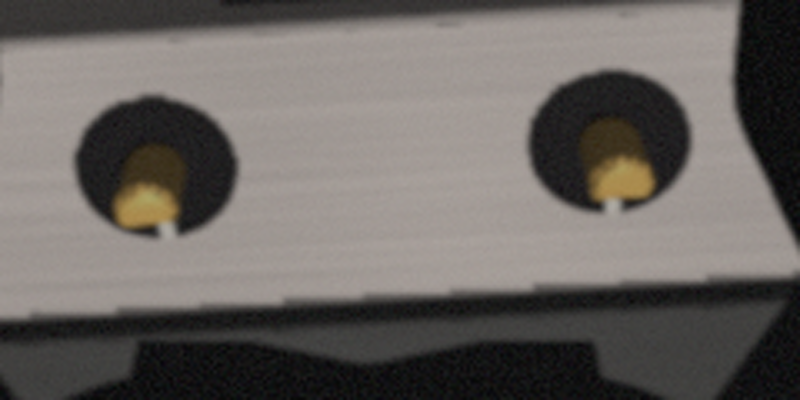

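```bash
python3 - <<'E'
from h import *
s=dict(np.load('w2.npz'))
f=3.3333
for (c,l) in [((157.5,166),(168,229)),((609.5,141),(612.5,206))]:
    C=ray(s,210+c[0]/f,320+c[1]/f,.077);L=ray(s,210+l[0]/f,320+l[1]/f,.077);d=L-C
    print('spindle',C.round(4),np.hypot(*d[:2]).round(4),'yaw',np.degrees(np.arctan2(d[1],d[0])).round(1))
# collar by mask
g=s['image'].max(2)
for r in [(225,265,285,345+55),(365,340,420,395)][:2]: pass
m=(g<75).astype(np.uint8);m[:325]=0;m[400:]=0
for a,c,mm in blobs(m,100): 
    ys,xs=np.nonzero(mm);print(a,c,xs.min(),xs.max(),ys.min(),ys.max())
# knobs: white pointer line PCA, skirt
H=cv2.cvtColor(s['image'],cv2.COLOR_RGB2HSV)
w=((s['image'].min(2)>130)).astype(np.uint8)
w[:160]=0;w[260:]=0;w[:,:215]=0;w[:,400:]=0
for a,c,mm in blobs(w,10):
    ys,xs=np.nonzero(mm);P=np.array([ray(s,x,y,.056) for x,y in zip(xs,ys)])[:,:2]
    _,S,V=np.linalg.svd(P-P.mean(0));v=V[0]*np.sign(V[0,0]);print('ptr',a,c.round(1),P.mean(0).round(4),'yaw',np.degrees(np.arctan2(v[1],v[0])).round(1),S.round(4))
k=(g<62).astype(np.uint8);k[:165]=0;k[250:]=0;k[:,:210]=0;k[:,405:]=0
for a,c,mm in blobs(k,100):
    ys,xs=np.nonzero(mm);print('knob',a,c.round(1),xs.min(),xs.max(),ys.min(),ys.max())
E
```

```text
spindle [0.5868 0.1733 0.077 ] 0.0249 yaw 5.3
spindle [0.5775 0.3219 0.077 ] 0.0254 yaw 5.5
7590 [143.59604743 368.82384717] 9 309 325 399
7154 [499.99986022 371.16242661] 430 629 325 399
1282 [391.51950078 359.52886115] 369 416 342 382
1258 [256.9809221  367.06041335] 233 280 349 389
ptr 103 [373. 231.] [0.4343 0.2973] yaw 1.8 [0.065  0.0147]
ptr 90 [239.9 234.6] [0.4379 0.1594] yaw 5.6 [0.062  0.0119]
knob 2203 [367.6 205.3] 342 394 178 239
knob 2218 [245.4 208.8] 219 272 182 243
```

```bash
python3 - <<'E'
from h import *
s=dict(np.load('w2.npz'));C=cloud(s)
for (ux,vt,vb,pu) in [(245.5,181.5,243.5,240.5),(368,177.5,239.5,373.5)]:
    print('tip',ray(s,pu,vb,.056).round(4),'skirt back',ray(s,ux,vt,.0).round(4),'mid y',ray(s,ux,208,.02).round(4))
    q=C[int(vt):int(vb),int(ux)-27:int(ux)+27].reshape(-1,3)
    t=q[(q[:,2]>.05)&(q[:,2]<.065)];print('bar top',len(t),t[:,:2].min(0).round(4),t[:,:2].max(0).round(4),((t[:,:2].min(0)+t[:,:2].max(0))/2).round(4),t.mean(0).round(4))
    k=q[(q[:,2]>.02)&(q[:,2]<.034)];print('skirt',len(k),k[:,:2].min(0).round(4),k[:,:2].max(0).round(4))
    r=cv2.minAreaRect((t[:,:2]*1000).astype(np.float32));print(r)
E
```

```text
tip [0.4476 0.1594 0.056 ] skirt back [0.3913 0.1576 0.    ] mid y [0.4178 0.1597 0.02  ]
bar top 814 [0.3939 0.1484] [0.4466 0.1684] [0.4202 0.1584] [0.4198 0.1587 0.0554]
skirt 1033 [0.393  0.1307] [0.4468 0.1871]
((420.86920166015625, 158.05699157714844), (53.04206848144531, 16.32398223876953), 5.387351036071777)
tip [0.4435 0.2982 0.056 ] skirt back [0.387  0.2973 0.    ] mid y [0.418 0.296 0.02 ]
bar top 801 [0.3905 0.2887] [0.4426 0.3052] [0.4165 0.297 ] [0.416  0.2965 0.0556]
skirt 1110 [0.3879 0.269 ] [0.4457 0.3252]
((416.5375061035156, 296.884033203125), (52.234283447265625, 16.180524826049805), 0.7009674310684204)
```

```bash
python3 - <<'E'
from h import *
s=dict(np.load('w2.npz'));C=cloud(s)
for sl in [(slice(335,400),slice(225,290)),(slice(335,390),slice(360,425))]:
    q=C[sl].reshape(-1,3);t=q[(q[:,2]>.093)&(q[:,2]<.106)][:,:2]
    print(len(t),t.mean(0).round(4),cv2.minAreaRect((t*1000).astype(np.float32)))
plan((.4205,.158,.10),95.4)
E
```

```text
230 [0.5847 0.1728] ((585.4468994140625, 172.65853881835938), (18.98760986328125, 15.10073184967041), 89.733642578125)
234 [0.5751 0.321 ] ((576.3076782226562, 321.3359375), (15.317471504211426, 19.134197235107422), 4.98153829574585)
t 1.9 pos [0.4021 0.2414 0.2915] jawyaw 89.9 zdir [ 0.003  0.001 -1.   ] F [-1.  -0.2  0.8] w 0.0855
  shift mm [-83.6  17.9 191.5] horiz 86
  turn deg [ 0.2 -0.1 -5.5] q7 1.01
```

{"api": "arm_command", "payload": {
  "deltas": "0 0 0 0 0 -5.5;-0.014 0.003 0.032 0 0 0;-0.014 0.003 0.032 0 0 0;-0.014 0.003 0.032 0 0 0;-0.014 0.003 0.032 0 0 0;-0.014 0.003 0.032 0 0 0;-0.014 0.003 0.031 0 0 0;0 0 0 0 0 0"
}}

```text
time_s: 2.7
position: [0.4253, 0.1557, 0.0964]
eef_rot: [0.674, 0.739, -0.004, -0.001]
ft_force: [-1.6, -0.6, 0.6]
gripper_width: 0.0852
```

```bash
python3 - <<'E'
from h import *
plan((.4205,.158,.033),95.4)
E
```

```text
t 2.7 pos [0.4253 0.1557 0.0964] jawyaw 95.2 zdir [-0.006 -0.005 -1.   ] F [-1.6 -0.6  0.6] w 0.0852
  shift mm [ 3.  -4.2 63.5] horiz 5
  turn deg [-0.4  0.2 -0.2] q7 1.34
```

{"api": "arm_command", "payload": {
  "deltas": "0.003 -0.004 0 0 0 0;0 0 0.030 0 0 0;0 0 0.030 0 0 0;0 0 0.004 0 0 0;0 0 0 0 0 0"
}}

```text
time_s: 3.2
position: [0.4229, 0.1634, 0.0365]
eef_rot: [0.672, 0.741, 0.001, 0.0]
ft_force: [0.9, 0.6, 0.8]
gripper_width: 0.0853
```

```bash
python3 - <<'E'
from h import *
plan((.4205,.158,.033),95.4)
E
```

```text
t 3.2 pos [0.4229 0.1634 0.0365] jawyaw 95.6 zdir [ 0.001  0.001 -1.   ] F [0.9 0.6 0.8] w 0.0853
  shift mm [-5.1 -2.9  3.5] horiz 6
  turn deg [ 0.1 -0.1  0.2] q7 1.36
```

{"api": "arm_command", "payload": {
  "deltas": "-0.005 -0.003 0.003 0 0 0;0 0 0 0 0 0;0 0 0 0 0 0"
}}

```text
time_s: 3.5
position: [0.4205, 0.1568, 0.0334]
eef_rot: [0.672, 0.74, 0.001, 0.0]
ft_force: [0.6, 0.0, 0.3]
gripper_width: 0.0851
```

```bash
python3 - <<'E'
from h import *
plan((.4205,.158,.033),95.4)
E
```

```text
t 3.5 pos [0.4205 0.1568 0.0334] jawyaw 95.5 zdir [ 0.002  0.001 -1.   ] F [0.6 0.  0.3] w 0.0851
  shift mm [1.2 0.2 0.4] horiz 1
  turn deg [ 0.1 -0.   0.1] q7 1.37
```

Close, and lift.

{"api": "arm_command", "payload": {
  "deltas": "0 0 0 0 0 0;0 0 0 0 0 0;0 0 0 0 0 0;0 0 0 0 0 0;0 0 0 0 0 0;0 0 0 0 0 0;0 0 0 0 0 0;0 0 0 0 0 0",
  "claw": 0,
  "newtons": 80
}}

```text
time_s: 4.3
position: [0.4197, 0.1569, 0.0324]
eef_rot: [0.672, 0.74, 0.0, -0.0]
ft_force: [-1.1, 0.5, 1.1]
gripper_width: 0.0145
```

{"api": "arm_command", "payload": {
  "deltas": "0 0 -0.030 0 0 0;0 0 -0.030 0 0 0;0 0 -0.030 0 0 0;0 0 -0.020 0 0 0;0 0 0 0 0 0;0 0 0 0 0 0"
}}

```text
time_s: 4.9
position: [0.4193, 0.1564, 0.1417]
eef_rot: [0.672, 0.74, -0.0, -0.0]
ft_force: [-0.1, -1.2, -1.6]
gripper_width: 0.0147
```

```bash
python3 - <<'E'
from h import *
plan((.587,.173,.14),94.7)
s=snap('wrist','w3.png')
E
```

```text
t 4.9 pos [0.4193 0.1564 0.1417] jawyaw 95.5 zdir [-0.001 -0.    -1.   ] F [-0.1 -1.2 -1.6] w 0.0147
  shift mm [  0.3 168.6   1.7] horiz 169
  turn deg [-0.   0.   0.8] q7 1.32
```

View pics/w3.png

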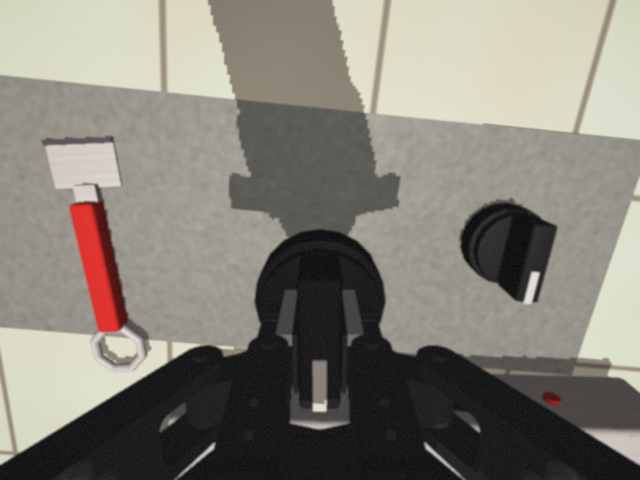

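{"api": "arm_command", "payload": {
  "deltas": "0 0 -0.008 0 0 0.8;0 0.034 0 0 0 0;0 0.034 0 0 0 0;0 0.034 0 0 0 0;0 0.034 0 0 0 0;0 0.031 0 0 0 0;0 0 0 0 0 0;0 0 0 0 0 0;0 0 0 0 0 0"
}}

```text
time_s: 5.85
position: [0.5847, 0.1705, 0.1496]
eef_rot: [0.677, 0.736, -0.001, -0.001]
ft_force: [-0.2, 0.5, -0.6]
gripper_width: 0.0144
```

```bash
python3 - <<'E'
from h import *
plan((.5865,.173,.135),94.7)
s=snap('wrist','w4.png');np.savez('w4.npz',**s)
t=snap('side','s4.png');im=t['image'][130:290,150:390,::-1];cv2.imwrite('pics/s4c.png',cv2.resize(im,(800,533),interpolation=cv2.INTER_CUBIC))
E
```

```text
t 5.8 pos [0.5847 0.1705 0.1496] jawyaw 94.7 zdir [-0.003 -0.    -1.   ] F [-0.2  0.5 -0.6] w 0.0144
  shift mm [ 2.4  2.1 14.5] horiz 3
  turn deg [-0.1  0.   0. ] q7 1.44
```

View pics/s4c.png

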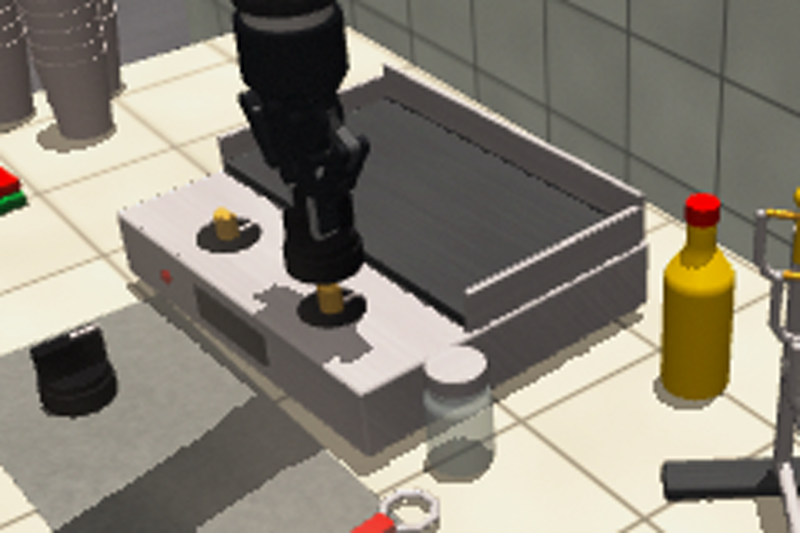

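{"api": "arm_command", "payload": {
  "deltas": "0.0024 0.002 0.005 0 0 0;0 0 0.007 0 0 0;0 0 0.005 0 0 0;0 0 0.005 0 0 0;0 0 0 0 0 0;0 0 0 0 0 0"
}}

```text
time_s: 6.55
position: [0.5873, 0.1725, 0.1277]
eef_rot: [0.677, 0.736, -0.001, -0.0]
ft_force: [-0.7, -0.3, -1.2]
gripper_width: 0.0146
```

```bash
python3 - <<'E'
from h import *
plan((.5865,.173,.107),94.7)
E
```

```text
t 6.5 pos [0.5873 0.1725 0.1277] jawyaw 94.7 zdir [-0.002 -0.001 -1.   ] F [-0.7 -0.3 -1.2] w 0.0146
  shift mm [ 0.5 -0.7 20.7] horiz 1
  turn deg [-0.1  0.   0. ] q7 1.45
```

{"api": "arm_command", "payload": {
  "deltas": "0 0 0.004 0 0 0;0 0 0.004 0 0 0;0 0 0.004 0 0 0;0 0 0 0 0 0"
}}

```text
time_s: 6.95
position: [0.5876, 0.1721, 0.1164]
eef_rot: [0.677, 0.736, -0.001, 0.0]
ft_force: [-2.5, -1.5, 1.9]
gripper_width: 0.0145
```

{"api": "arm_command", "payload": {
  "deltas": "0 0 0.004 0 0 0;0 0 0.004 0 0 0;0 0 0.003 0 0 0;0 0 0 0 0 0;0 0 0 0 0 0"
}}

```text
time_s: 7.45
position: [0.5874, 0.1722, 0.1074]
eef_rot: [0.677, 0.736, -0.0, -0.0]
ft_force: [-7.7, -3.5, 10.9]
gripper_width: 0.0145
```

{"api": "arm_command", "payload": {
  "deltas": "0 0 0.002 0 0 0;0 0 0.002 0 0 0;0 0 0 0 0 0;0 0 0 0 0 0"
}}

```text
time_s: 7.85
position: [0.5875, 0.1723, 0.1073]
eef_rot: [0.677, 0.736, 0.0, -0.0]
ft_force: [-13.9, -4.9, 27.3]
gripper_width: 0.0144
```

{"api": "arm_command", "payload": {
  "deltas": "0 0 -0.004 0 0 0;0 0 0 0 0 0;0 0 0 0 0 0;0 0 0 0 0 0;0 0 0 0 0 0;0 0 -0.02 0 0 0;0 0 -0.04 0 0 0;0 0 -0.04 0 0 0;0 0 0 0 0 0;0 0 0 0 0 0",
  "claw": 1
}}

```text
time_s: 8.85
position: [0.5887, 0.1732, 0.2063]
eef_rot: [0.677, 0.736, 0.001, 0.001]
ft_force: [0.7, 0.3, -1.8]
gripper_width: 0.0855
```

```bash
python3 - <<'E'
from h import *
# check knob A and knob B via top cloud
s=snap('top');C=cloud(s)
q=C.reshape(-1,3)
m=(np.hypot(q[:,0]-.587,q[:,1]-.173)<.04)&(q[:,2]>.08)&(q[:,2]<.14);print('A',m.sum(),np.percentile(q[m,2],[5,50,95]).round(4))
m=(np.hypot(q[:,0]-.4165,q[:,1]-.2967)<.06)&(q[:,2]>.046)&(q[:,2]<.066);t=q[m];print('B',m.sum(),cv2.minAreaRect((t[:,:2]*1000).astype(np.float32)))
plan((.4165,.2967,.18),91.3)
E
```

```text
A 446 [0.0817 0.1046 0.1344]
B 4 ((400.4739990234375, 303.2541198730469), (12.448967933654785, 0.860142171382904), 3.897139072418213)
t 8.9 pos [0.5876 0.173  0.2047] jawyaw 94.7 zdir [-0.001 -0.    -1.   ] F [ 0.6 -0.7 -0.9] w 0.0853
  shift mm [ 137.4 -160.3   24.8] horiz 211
  turn deg [-0.   0.   3.4] q7 1.43
```

{"api": "arm_command", "payload": {
  "deltas": "0 0 -0.02 0 0 3.4;0.023 -0.036 0 0 0 0;0.023 -0.036 0 0 0 0;0.023 -0.036 0 0 0 0;0.023 -0.036 0 0 0 0;0.023 -0.036 0 0 0 0;0.023 -0.036 0 0 0 0;0 0 0 0 0 0;0 0 0 0 0 0"
}}

```text
time_s: 9.8
position: [0.367, 0.3061, 0.2238]
eef_rot: [0.698, 0.717, -0.002, 0.0]
ft_force: [0.5, 1.0, -0.4]
gripper_width: 0.0854
```

```bash
cat >> h.py <<'E'
def bars(s,lo=.046,hi=.066):
    C=cloud(s);m=((C[...,2]>lo)&(C[...,2]<hi)&(s['z_map']>.1)&(C[...,0]<.5)).astype(np.uint8)
    for a,c,mm in blobs(m,100):
        r=cv2.minAreaRect((C[mm][:,:2]*1000).astype(np.float32));print(a,c.round(),np.round(r[0],1),np.round(r[1],1),round(r[2],1))
E
python3 - <<'E'
from h import *
plan((.4165,.2967,.18),91.3)
s=snap('wrist','w5.png');np.savez('w5.npz',**s);bars(s)
s=snap('top','t5.png');bars(s)
E
```

```text
t 9.8 pos [0.367  0.3061 0.2238] jawyaw 91.5 zdir [-0.002 -0.002 -1.   ] F [ 0.5  1.  -0.4] w 0.0854
  shift mm [-10.6  49.3  43.7] horiz 50
  turn deg [-0.1  0.1  0.2] q7 0.9
1069 [308. 270.] [417.8 296.7] [55.1 15.3] 1.3
148 [171. 351.] [421.6 296.5] [16.9 48.6] 90.0
```

{"api": "arm_command", "payload": {
  "deltas": "-0.002 0.012 0.035 0 0 0;-0.003 0.012 0.035 0 0 0;-0.003 0.013 0.035 0 0 0;-0.002 0.013 0.035 0 0 0;0 0 0.025 0 0 0;0 0 0.025 0 0 0;0 0 0 0 0 0;0 0 0 0 0 0"
}}

```text
time_s: 10.7
position: [0.4198, 0.2959, 0.0351]
eef_rot: [0.7, 0.715, -0.001, 0.0]
ft_force: [0.2, 0.0, 0.1]
gripper_width: 0.0852
```

```bash
python3 - <<'E'
from h import *
plan((.417,.2967,.033),91.3)
E
```

```text
t 10.7 pos [0.4198 0.2959 0.0351] jawyaw 91.2 zdir [-0.    -0.001 -1.   ] F [0.2 0.  0.1] w 0.0852
  shift mm [ 0.9 -2.7  2.1] horiz 3
  turn deg [-0.   0.1 -0.1] q7 1.03
```

{"api": "arm_command", "payload": {
  "deltas": "0.001 -0.003 0.002 0 0 0;0 0 0 0 0 0;0 0 0 0 0 0"
}}

```text
time_s: 11.0
position: [0.4164, 0.2987, 0.0344]
eef_rot: [0.699, 0.715, 0.001, 0.0]
ft_force: [0.2, -0.6, 0.1]
gripper_width: 0.0856
```

{"api": "arm_command", "payload": {
  "deltas": "0 0 0 0 0 0;0 0 0 0 0 0;0 0 0 0 0 0;0 0 0 0 0 0;0 0 0 0 0 0;0 0 0 0 0 0;0 0 0 0 0 0;0 0 0 0 0 0",
  "claw": 0
}}

```text
time_s: 11.8
position: [0.416, 0.2979, 0.0334]
eef_rot: [0.699, 0.715, -0.0, 0.0]
ft_force: [0.2, -0.9, 2.3]
gripper_width: 0.0141
```

{"api": "arm_command", "payload": {
  "deltas": "0 0 -0.030 0 0 0;0 0 -0.030 0 0 0;0 0 -0.030 0 0 0;0 0 -0.028 0 0 0;0 0 0 0 0 0;0 0 0 0 0 0"
}}

```text
time_s: 12.4
position: [0.4159, 0.2982, 0.1514]
eef_rot: [0.699, 0.715, 0.0, -0.0]
ft_force: [-0.6, -0.4, -1.4]
gripper_width: 0.0145
```

```bash
python3 - <<'E'
from h import *
plan((.578,.3217,.15),94.7)
E
```

```text
t 12.4 pos [0.4159 0.2982 0.1514] jawyaw 91.3 zdir [ 0.     0.001 -1.   ] F [-0.6 -0.4 -1.4] w 0.0145
  shift mm [ 19.7 162.6   1.5] horiz 164
  turn deg [ 0.  -0.  -3.4] q7 1.0
```

{"api": "arm_command", "payload": {
  "deltas": "0.004 0.0325 0 0 0 0;0.004 0.0325 0 0 0 0;0.004 0.0325 0 0 0 0;0.004 0.0325 0 0 0 0;0.0035 0.0325 0 0 0 0;0 0 0 0 0 -3.4;0 0 0 0 0 0;0 0 0 0 0 0;0 0 0 0 0 0"
}}

```text
time_s: 13.3
position: [0.5767, 0.3215, 0.1506]
eef_rot: [0.677, 0.736, -0.001, -0.001]
ft_force: [0.3, -0.1, 0.3]
gripper_width: 0.0144
```

```bash
python3 - <<'E'
from h import *
plan((.578,.321,.128),94.7)
E
```

```text
t 13.3 pos [0.5767 0.3215 0.1506] jawyaw 94.7 zdir [-0.002 -0.    -1.   ] F [ 0.3 -0.1  0.3] w 0.0144
  shift mm [-0.6  1.3 22.5] horiz 1
  turn deg [-0.1  0.   0. ] q7 1.2
```

{"api": "arm_command", "payload": {
  "deltas": "-0.0005 0.001 0.008 0 0 0;0 0 0.008 0 0 0;0 0 0.006 0 0 0;0 0 0 0 0 0;0 0 0 0 0 0"
}}

```text
time_s: 13.8
position: [0.5781, 0.3211, 0.1287]
eef_rot: [0.677, 0.736, -0.001, -0.001]
ft_force: [-0.8, 1.0, -1.4]
gripper_width: 0.0143
```

{"api": "arm_command", "payload": {
  "deltas": "0 0 0.004 0 0 0;0 0 0.004 0 0 0;0 0 0.004 0 0 0;0 0 0 0 0 0"
}}

```text
time_s: 14.2
position: [0.5782, 0.3215, 0.1175]
eef_rot: [0.677, 0.736, -0.0, -0.001]
ft_force: [-3.3, 1.3, 2.2]
gripper_width: 0.0143
```

{"api": "arm_command", "payload": {
  "deltas": "0 0 0.004 0 0 0;0 0 0.004 0 0 0;0 0 0.004 0 0 0;0 0 0 0 0 0;0 0 0 0 0 0"
}}

```text
time_s: 14.7
position: [0.5781, 0.3213, 0.1083]
eef_rot: [0.677, 0.736, 0.0, -0.001]
ft_force: [-9.5, -2.7, 14.2]
gripper_width: 0.0146
```

{"api": "arm_command", "payload": {
  "deltas": "0 0 0.002 0 0 0;0 0 0.002 0 0 0;0 0 0 0 0 0;0 0 0 0 0 0"
}}

```text
time_s: 15.1
position: [0.5781, 0.3213, 0.1083]
eef_rot: [0.677, 0.736, 0.001, -0.001]
ft_force: [-14.3, -5.8, 29.3]
gripper_width: 0.0145
```

{"api": "arm_command", "payload": {
  "deltas": "0 0 -0.005 0 0 0;0 0 0 0 0 0;0 0 0 0 0 0;0 0 0 0 0 0;0 0 0 0 0 0;0 0 -0.02 0 0 0;0 0 -0.04 0 0 0;0 0 -0.04 0 0 0;0 0 0 0 0 0;0 0 0 0 0 0",
  "claw": 1
}}

```text
time_s: 16.1
position: [0.5798, 0.3212, 0.2075]
eef_rot: [0.677, 0.736, 0.001, 0.001]
ft_force: [0.1, 0.4, -0.9]
gripper_width: 0.0853
```

```bash
python3 - <<'E'
from h import *
plan((.40,.0,.28),80)
E
```

```text
t 16.1 pos [0.5798 0.3212 0.2075] jawyaw 94.7 zdir [ 0.003  0.001 -1.   ] F [ 0.1  0.4 -0.9] w 0.0853
  shift mm [-305.2 -205.5  -73.4] horiz 368
  turn deg [ 0.2 -0.1 14.7] q7 1.2
```

{"api": "arm_command", "payload": {
  "deltas": "-0.034 -0.023 -0.008 0 0 0;-0.034 -0.023 -0.008 0 0 0;-0.034 -0.023 -0.008 0 0 0;-0.034 -0.023 -0.008 0 0 0;-0.034 -0.023 -0.008 0 0 0;-0.034 -0.023 -0.008 0 0 0;-0.034 -0.023 -0.008 0 0 0;-0.034 -0.023 -0.008 0 0 0;-0.033 -0.022 -0.009 0 0 0;0 0 0 0 0 7;0 0 0 0 0 7;0 0 0 0 0 0"
}}

```text
time_s: 17.3
position: [0.3978, -0.0003, 0.2779]
eef_rot: [0.762, 0.648, -0.001, -0.001]
ft_force: [0.3, 0.4, -1.6]
gripper_width: 0.0856
```

```bash
cat >> h.py <<'E'
def tool(s,c):
    """handle centre line by colour mask cast on the handle top, eye by bright blob near; prints tool origin & yaw"""
    for a,ct,m in blobs(cmask(s['image'],c),200):
        ys,xs=np.nonzero(m);P=np.array([ray(s,x,y,.018)[:2] for x,y in zip(xs,ys)])
        r=cv2.minAreaRect((P*1000).astype(np.float32))
        if not 80<max(r[1])<130 or min(r[1])>32: continue
        _,_,V=np.linalg.svd(P-P.mean(0),full_matrices=False);v=V[0]*np.sign(V[0,0])
        q=(P-P.mean(0))@V[0]*np.sign(V[0,0])
        ends=[P.mean(0)+v*np.percentile(q,e) for e in (.5,99.5)]
        C=(ends[0]+ends[1])/2;O=C+v*.0075
        print(c,a,ct.round(),'rect',np.round(r[0],1),np.round(r[1],1),round(r[2],1),'yaw',np.degrees(np.arctan2(v[1],v[0])).round(1),'origin',O.round(4))
E
python3 - <<'E'
from h import *
plan((.40,.0,.28),80)
s=snap('wrist','w6.png');np.savez('w6.npz',**s)
for c in ['red','green','blue']: tool(s,c)
t=snap('top','t6.png');
for c in ['red','green','blue']: tool(t,c)
bars(t,.07,.2)
E
```

```text
t 17.3 pos [ 3.978e-01 -3.000e-04  2.779e-01] jawyaw 80.7 zdir [-0.003 -0.    -1.   ] F [ 0.3  0.4 -1.6] w 0.0856
  shift mm [ 0.6  2.1 -2.1] horiz 2
  turn deg [-0.2  0.   0.7] q7 1.35
red 1387 [321. 256.] rect [466.6  -8.8] [104.2  18.8] 7.5 yaw 7.9 origin [ 0.4739 -0.008 ]
green 1257 [112. 289.] rect [ 467.2 -253.9] [102.1  18.7] 5.8 yaw 5.7 origin [ 0.4746 -0.2533]
```

View pics/w6.png

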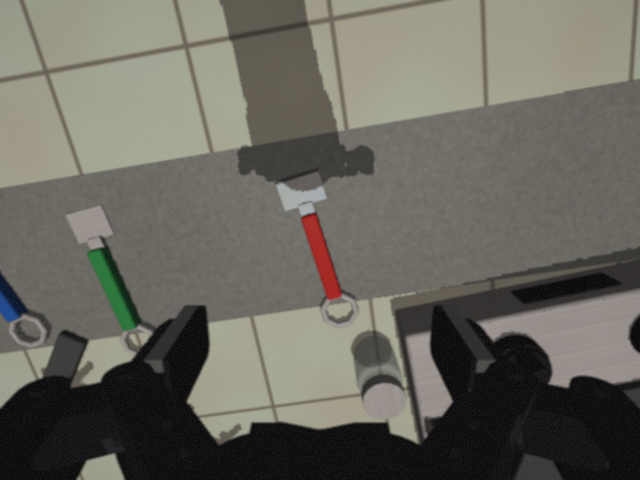

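```bash
python3 - <<'E'
from h import *
plan((.474,-.008,.06),97.7)
E
```

```text
t 17.4 pos [3.982e-01 1.000e-04 2.781e-01] jawyaw 80.9 zdir [-0.003 -0.001 -1.   ] F [ 0.4  1.  -0. ] w 0.0854
  shift mm [  4.2  76.6 217.9] horiz 77
  turn deg [ -0.1   0.  -16.8] q7 1.36
```

{"api": "arm_command", "payload": {
  "deltas": "0.0007 0.013 0.036 0 0 0;0.0007 0.013 0.036 0 0 0;0.0007 0.013 0.036 0 0 0;0.0007 0.013 0.036 0 0 0;0.0007 0.013 0.036 0 0 0;0.0007 0.012 0.036 0 0 0;0 0 0 0 0 -8.4;0 0 0 0 0 -8.4;0 0 0 0 0 0;0 0 0 0 0 0"
}}

```text
time_s: 18.4
position: [0.4754, -0.0082, 0.0629]
eef_rot: [0.66, 0.752, -0.0, -0.0]
ft_force: [0.0, -0.0, 1.2]
gripper_width: 0.0857
```

```bash
python3 - <<'E'
from h import *
s=snap('wrist');tool(s,'red')
plan((.474,-.008,.004),97.7)
E
```

```text
red 6225 [318. 247.] rect [467.   -9.7] [103.3  17.5] 7.8 yaw 7.8 origin [ 0.4743 -0.0087]
t 18.4 pos [ 0.4755 -0.0082  0.0632] jawyaw 97.5 zdir [-0. -0. -1.] F [-0.8 -0.   0.1] w 0.0852
  shift mm [ 0.4 -1.4 59.2] horiz 1
  turn deg [-0.  -0.  -0.2] q7 1.81
```

{"api": "arm_command", "payload": {
  "deltas": "0.0005 -0.001 0.025 0 0 0;0 0 0.02 0 0 0;0 0 0.014 0 0 0;0 0 0 0 0 0;0 0 0 0 0 0"
}}

```text
time_s: 18.95
position: [0.4747, -0.0079, 0.0047]
eef_rot: [0.659, 0.752, 0.0, 0.0]
ft_force: [0.7, 0.1, 0.5]
gripper_width: 0.0855
```

{"api": "arm_command", "payload": {
  "deltas": "0 0 0 0 0 0;0 0 0 0 0 0;0 0 0 0 0 0;0 0 0 0 0 0;0 0 0 0 0 0;0 0 0 0 0 0;0 0 0 0 0 0;0 0 0 0 0 0",
  "claw": 0,
  "newtons": 80
}}

```text
time_s: 19.75
position: [0.4748, -0.008, 0.0049]
eef_rot: [0.659, 0.752, 0.0, 0.0]
ft_force: [-0.8, 0.3, 5.9]
gripper_width: 0.0161
```

{"api": "arm_command", "payload": {
  "deltas": "0 0 -0.015 0 0 0;0 0 -0.03 0 0 0;0 0 -0.03 0 0 0;0 0 0 0 0 0;0 0 0 0 0 0"
}}

```text
time_s: 20.25
position: [0.4745, -0.0079, 0.0793]
eef_rot: [0.659, 0.752, 0.0, 0.0]
ft_force: [-1.0, 0.5, -1.8]
gripper_width: 0.0157
```

```bash
python3 - <<'E'
from h import *
s=snap('wrist','w7.png')
plan((.530,-.289,.30),53)
E
```

```text
t 20.3 pos [ 0.4735 -0.0078  0.0785] jawyaw 97.5 zdir [-0.002  0.    -1.   ] F [ 0.4  0.2 -1.5] w 0.0161
  shift mm [-286.1   18.7 -221.7] horiz 287
  turn deg [-0.1  0.  44.5] q7 1.8
```

View pics/w7.png

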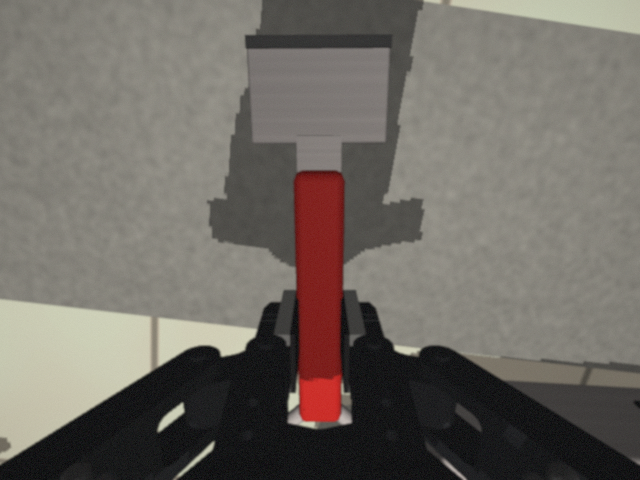

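```bash
python3 - <<'E'
from h import *
t=dict(np.load('top0.npz'));s=dict(np.load('side0.npz'))
def P(s): return s['intrinsics']@np.c_[s['R'],s['t']]
S={'red':(412.1,253.4),'green':(404.6,228.7),'blue':(397.6,207.4),'yellow':(391.7,188.7)}
T={}
for c,g in dict(red=(426,223),green=(398,209),blue=(371,195),yellow=(343,180)).items():
    m=cmask(t['image'],c,70,30);bb=[b for b in blobs(m,4) if np.hypot(*(b[1]-g))<8];T[c]=bb[0][1];
    print(c,[(b[0],b[1].round(1)) for b in bb])
A=[]
for c in S:
    X=cv2.triangulatePoints(P(t),P(s),np.array(T[c],float).reshape(2,1),np.array(S[c],float).reshape(2,1));X=(X[:3]/X[3])[:,0];A.append(X);print(c,X.round(4),ray(s,*S[c],.281).round(4))
A=np.array(A)
d=(A[3]-A[0]);print(np.linalg.norm(d),'hook yaw',np.degrees(np.arctan2(d[1],d[0]))-90)
plan((.482,-.253,.305),53)
E
```

```text
red [(np.int32(27), array([426.3, 223.4]))]Traceback (most recent call last):
  File "<stdin>", line 7, in <module>
IndexError: list index out of range
```

```bash
python3 - <<'E'
from h import *
t=dict(np.load('top0.npz'));s=dict(np.load('side0.npz'))
def P(s): return s['intrinsics']@np.c_[s['R'],s['t']]
S={'red':(412.1,253.4),'green':(404.6,228.7),'blue':(397.6,207.4),'yellow':(391.7,188.7)}
A={}
for c,g in dict(red=(426,223),green=(398,209),blue=(371,195),yellow=(343,180)).items():
    w=t['image'][g[1]-7:g[1]+8,g[0]-7:g[0]+8].astype(float);sat=np.clip(w.max(2)-w.min(2)-45,0,None)
    yy,xx=np.mgrid[-7:8,-7:8];T=np.array([g[0]+(sat*xx).sum()/sat.sum(),g[1]+(sat*yy).sum()/sat.sum()])
    X=cv2.triangulatePoints(P(t),P(s),T.reshape(2,1),np.array(S[c],float).reshape(2,1));X=(X[:3]/X[3])[:,0];A[c]=X;print(c,T.round(1),(sat>0).sum(),X.round(4),ray(s,*S[c],.281).round(4))
d=A['yellow']-A['red'];print(np.linalg.norm(d),'hook yaw',np.degrees(np.arctan2(d[1],d[0]))-90)
plan((.482,-.253,.305),53)
E
```

```text
red [426.2 223.2] 28 [ 0.6122 -0.3439  0.2737] [ 0.6044 -0.3494  0.281 ]
green [nan nan] 0 [nan nan nan] [ 0.6469 -0.2947  0.281 ]
blue [369.5 195. ] 17 [ 0.6957 -0.2293  0.272 ] [ 0.6883 -0.2395  0.281 ]
yellow [343.5 179.2] 42 [ 0.739  -0.1755  0.2733] [ 0.7303 -0.1844  0.281 ]
0.21086605246336654 hook yaw -36.98153197793333
t 20.3 pos [ 0.4735 -0.0078  0.0785] jawyaw 97.5 zdir [-0.002  0.    -1.   ] F [ 0.4  0.2 -1.5] w 0.0161
  shift mm [-244.1  -24.2 -226.6] horiz 245
  turn deg [-0.1  0.  44.5] q7 1.8<stdin>:8: RuntimeWarning: invalid value encountered in scalar divide
```

```bash
python3 - <<'E'
from h import *
plan((.60,-.17,.40),97.5)
E
```

```text
t 20.3 pos [ 0.4735 -0.0078  0.0785] jawyaw 97.5 zdir [-0.002  0.    -1.   ] F [ 0.4  0.2 -1.5] w 0.0161
  shift mm [-177.3  103.5 -321.8] horiz 205
  turn deg [-0.1 -0.   0. ] q7 1.8
```

{"api": "arm_command", "payload": {
  "deltas": "0 0 -0.04 0 0 0;0 0 -0.04 0 0 0;-0.02 0.011 -0.03 0 0 0;-0.02 0.011 -0.03 0 0 0;-0.02 0.011 -0.03 0 0 0;-0.02 0.011 -0.03 0 0 0;-0.02 0.011 -0.03 0 0 0;-0.02 0.011 -0.03 0 0 0;-0.02 0.012 -0.03 0 0 0;-0.02 0.013 -0.03 0 0 0;-0.017 0.013 0 0 0 0;0 0 0 0 0 0"
}}

```text
time_s: 21.5
position: [0.6018, -0.1727, 0.3959]
eef_rot: [0.661, 0.751, -0.002, -0.001]
ft_force: [0.3, 0.2, -1.9]
gripper_width: 0.0159
```

{"api": "arm_command", "payload": {
  "deltas": "0 0 0 0 0 0;0 0 0 0 0 0;0 0 0 0 0 0"
}}

```text
time_s: 21.8
position: [0.6003, -0.1686, 0.3988]
eef_rot: [0.659, 0.752, 0.0, -0.001]
ft_force: [-0.4, -0.1, -0.9]
gripper_width: 0.0161
```

```bash
python3 - <<'E'
from h import *
plan((.60,-.17,.40),97.5)
s=snap('wrist','w8.png');np.savez('w8.npz',**s)
E
```

```text
t 21.8 pos [ 0.6003 -0.1686  0.3988] jawyaw 97.6 zdir [-0.001  0.001 -1.   ] F [-0.4 -0.1 -0.9] w 0.0161
  shift mm [-1.3 -0.5 -1.2] horiz 1
  turn deg [-0.1 -0.1  0.1] q7 2.07
```

View pics/w8.png

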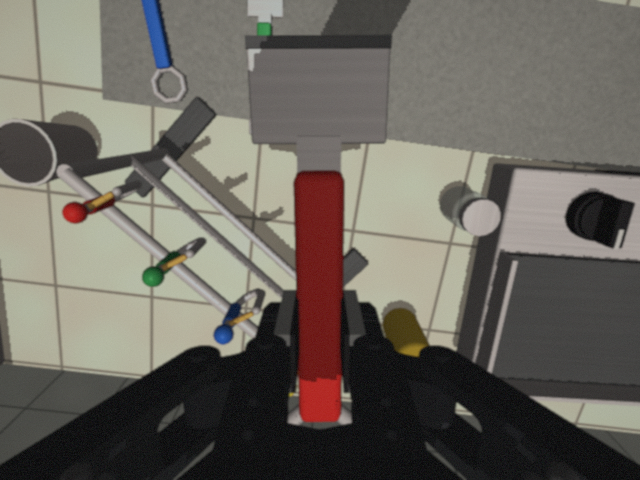

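```bash
python3 - <<'E'
from h import *
s=dict(np.load('w8.npz'));C=cloud(s)
H=cv2.cvtColor(s['image'],cv2.COLOR_RGB2HSV)
m=cv2.inRange(H,(14,90,110),(28,255,255));m[370:]=0;m[:,290:]=0
for a,c,mm in blobs(m,25):
    ys,xs=np.nonzero(mm);P=np.array([ray(s,x,y,.263)[:2] for x,y in zip(xs,ys)])
    r=cv2.minAreaRect((P*1000).astype(np.float32));z=C[mm];_,_,V=np.linalg.svd(P-P.mean(0),full_matrices=False)
    print('gate',a,c.round(1),P.mean(0).round(4),np.round(r[0],1),np.round(r[1],1),'yaw',np.degrees(np.arctan2(V[0,1],V[0,0])).round(1),np.median(z,0).round(4))
for c in ['red','green','blue']:
    for a,ct,mm in blobs(cmask(s['image'],c,100,40),60):
        if ct[1]>170 and ct[0]<250:
            ys,xs=np.nonzero(mm);(u,v),r=cv2.minEnclosingCircle(np.c_[xs,ys].astype(np.float32))
            print(c,a,ct.round(1),(u,v,r),np.median(C[mm],0).round(4),C[mm][:,2].max(),'ray',ray(s,ct[0],ct[1],.281).round(4),'r mm',r/s['intrinsics'][0,0]*.26*1000)
E
```

```text
gate 152 [102.  198.9] [ 0.6003 -0.3308] [ 600.3 -330.9] [ 4.8 18.8] yaw -55.1 [ 0.6004 -0.3305  0.2628]
gate 121 [176.1 261. ] [ 0.6423 -0.2752] [ 642.6 -275.3] [ 4.6 18.2] yaw -55.0 [ 0.6423 -0.2753  0.2628]
gate 105 [243.  317.4] [ 0.6845 -0.2199] [ 684.7 -220. ] [ 4.7 18.5] yaw -54.5 [ 0.6846 -0.2198  0.2627]
red 528 [ 80.3 210.7] (88.0, 206.0, 26.925922393798828) [ 0.6084 -0.3401  0.2791] 0.5412628226627635 ray [ 0.6059 -0.3363  0.281 ] r mm 18.4360895144501
green 70 [168.9 257.6] (168.0, 259.0, 11.180439949035645) [ 0.6468 -0.2867  0.2455] 0.2589328552844842 ray [ 0.6328 -0.2742  0.281 ] r mm 7.655210049882128
green 297 [152.7 276.1] (153.0, 275.5, 10.594910621643066) [ 0.649  -0.286   0.2804] 0.5412628226627635 ray [ 0.649  -0.2858  0.281 ] r mm 7.2543000667340145
blue 431 [226.4 325.8] (228.0, 323.0, 21.54075813293457) [ 0.6899 -0.2316  0.2781] 0.5412628226627635 ray [ 0.6831 -0.2293  0.281 ] r mm 14.748885454685892
```

```bash
python3 - <<'E'
from h import *
s=dict(np.load('w8.npz'));C=cloud(s);q=C.reshape(-1,3);im=s['image'].reshape(-1,3)
for n,g in dict(red=(.6003,-.3308),green=(.6423,-.2752),blue=(.6845,-.2199)).items():
    d=q[:,:2]-g;m=(np.hypot(*d.T)<.035)&(q[:,2]>.2)&(q[:,2]<.30)
    P=q[m]
    if n=='red':
        for lo,hi in [(.205,.225),(.225,.24),(.24,.255),(.255,.2605),(.2605,.264),(.264,.275),(.275,.29)]:
            k=P[(P[:,2]>=lo)&(P[:,2]<hi)];print(lo,len(k),k.mean(0).round(4),k.std(0).round(4))
    _,_,V=np.linalg.svd(P[:,:2]-P[:,:2].mean(0),full_matrices=False);print(n,len(P),'yaw',np.degrees(np.arctan2(V[0,1],V[0,0])).round(1))
    x=np.array([np.cos(np.radians(-56)),np.sin(np.radians(-56))]);e=(P[:,:2]-g)@x;print(np.percentile(e,[0.5,99.5]).round(4))
E
```

```text
0.205 240 [ 0.613  -0.339   0.2221] [0.0108 0.0128 0.0024]
0.225 703 [ 0.6163 -0.34    0.2287] [0.0127 0.0136 0.003 ]
0.24 179 [ 0.6006 -0.3293  0.2474] [0.0085 0.0103 0.0043]
0.255 120 [ 0.6022 -0.3325  0.2578] [0.0086 0.0112 0.0013]
0.2605 248 [ 0.6002 -0.3305  0.2624] [0.0052 0.0069 0.0009]
0.264 57 [ 0.6062 -0.3375  0.2706] [0.0042 0.0036 0.0042]
0.275 418 [ 0.6082 -0.3414  0.2797] [0.0038 0.0035 0.0021]
red 1965 yaw -46.4
[-0.0149  0.0316]
green 1718 yaw -56.7
[-0.0146  0.0324]
blue 1593 yaw -62.7
[-0.0148  0.0326]
```

```bash
python3 - <<'E'
from h import *
plan((.5534,-.2627,.34),35)
E
```

```text
t 21.9 pos [ 0.6004 -0.1687  0.3991] jawyaw 97.6 zdir [-0.001  0.001 -1.   ] F [ 0.5 -0.2 -0.4] w 0.0157
  shift mm [-87.  -59.   59.1] horiz 105
  turn deg [-0.1 -0.  62.6] q7 2.07
```

{"api": "arm_command", "payload": {
  "deltas": "-0.022 -0.015 0 0 0 0;-0.022 -0.015 0 0 0 0;-0.022 -0.015 0 0 0 0;-0.021 -0.014 0 0 0 0;0 0 0.010 0 0 8;0 0 0.010 0 0 8;0 0 0.010 0 0 8;0 0 0.010 0 0 8;0 0 0.010 0 0 8;0 0 0.009 0 0 8;0 0 0 0 0 8;0 0 0 0 0 6.6"
}}

```text
time_s: 23.05
position: [0.5534, -0.2627, 0.3401]
eef_rot: [0.954, 0.298, 0.0, -0.001]
ft_force: [-0.2, 0.3, -1.2]
gripper_width: 0.0159
```

{"api": "arm_command", "payload": {
  "deltas": "0 0 0 0 0 0;0 0 0 0 0 0;0 0 0 0 0 0"
}}

```text
time_s: 23.35
position: [0.5537, -0.2635, 0.3406]
eef_rot: [0.954, 0.301, 0.0, -0.0]
ft_force: [0.2, 0.6, -1.4]
gripper_width: 0.0159
```

```bash
python3 - <<'E'
from h import *
plan((.5534,-.2627,.28),35)
s=snap('side','s9.png');np.savez('s9.npz',**s);im=s['image'][170:330,300:500,::-1];cv2.imwrite('pics/s9c.png',cv2.resize(im,(750,600),interpolation=cv2.INTER_CUBIC))
E
```

```text
t 23.4 pos [ 0.5537 -0.2635  0.3406] jawyaw 35.1 zdir [ 0.001  0.    -1.   ] F [ 0.2  0.6 -1.4] w 0.0159
  shift mm [ 0.2 -0.8 60.6] horiz 1
  turn deg [ 0.  -0.   0.1] q7 1.23
```

View pics/s9c.png

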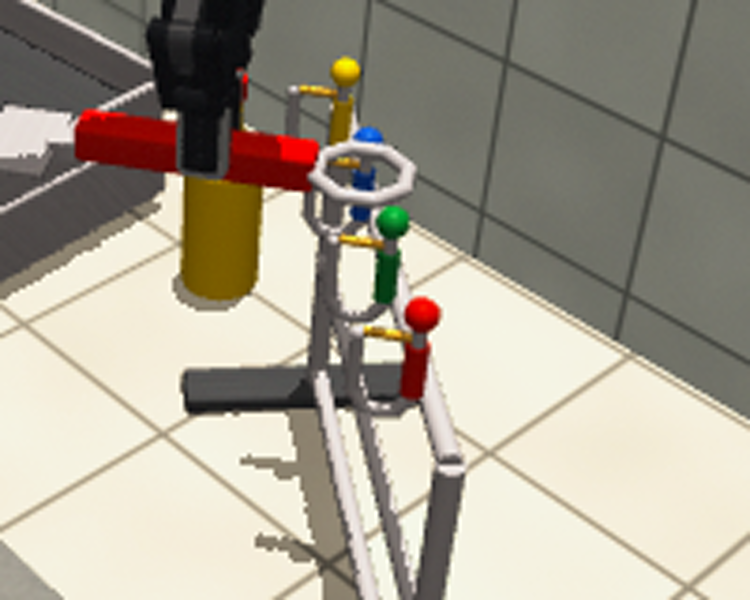

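```bash
python3 - <<'E'
from h import *
s=dict(np.load('s9.npz'));C=cloud(s)
f=lambda x,y:(300+x/3.75,170+y/3.75)
for n,p,h in [('bar right end',(411,185),.348),('bar lower',(378,199),.348),('redball',(422,314),.280),('gate L',(362,331),.263),('gate R',(408,336),.263)]:
    print(n,ray(s,*f(*p),h).round(4))
q=C.reshape(-1,3);m=(np.hypot(q[:,0]-.6005,q[:,1]+.3303)<.06)&(q[:,2]>.325)&(q[:,2]<.37);P=q[m]
x=np.array([.574,-.819]);e=(P[:,:2]-[.6005,-.3303])@x;y=(P[:,:2]-[.6005,-.3303])@[.819,.574]
print(m.sum(),P[:,2].mean(),e.min(),e.max(),y.min(),y.max(),y[e>-.01].mean(),P[e>-.004].mean(0))
E
```

```text
bar right end [ 0.5962 -0.3419  0.348 ]
bar lower [ 0.5784 -0.3401  0.348 ]
redball [ 0.6054 -0.3497  0.28  ]
gate L [ 0.5932 -0.3276  0.263 ]
gate R [ 0.6062 -0.3432  0.263 ]
487 0.3466345992590347 -0.059580196188836504 0.006728484313515026 -0.023191075191260263 0.02134403551724226 -0.00318292300589516 [ 0.59867542 -0.3331962   0.34593089]
```

{"api": "arm_command", "payload": {
  "deltas": "0 -0.001 0.02 0 0 0;0 0 0.02 0 0 0;0 0 0.02 0 0 0;0 0 0.012 0 0 0;0 0 0 0 0 0;0 0 0 0 0 0"
}}

```text
time_s: 24.0
position: [0.5534, -0.2631, 0.2689]
eef_rot: [0.954, 0.3, 0.0, 0.0]
ft_force: [-1.1, 1.1, -1.2]
gripper_width: 0.0158
```

{"api": "arm_command", "payload": {
  "deltas": "0 0 0.007 0 0 0;0 0 0.007 0 0 0;0 0 0 0 0 0"
}}

```text
time_s: 24.3
position: [0.5531, -0.2631, 0.2541]
eef_rot: [0.954, 0.3, -0.0, 0.0]
ft_force: [-0.8, 0.7, -0.2]
gripper_width: 0.0159
```

{"api": "arm_command", "payload": {
  "deltas": "0 0 0.007 0 0 0;0 0 0.007 0 0 0;0 0 0 0 0 0;0 0 0 0 0 0"
}}

```text
time_s: 24.7
position: [0.552, -0.2616, 0.2389]
eef_rot: [0.954, 0.3, -0.001, -0.002]
ft_force: [-2.4, 1.2, -1.2]
gripper_width: 0.016
```

{"api": "arm_command", "payload": {
  "deltas": "0 0 0.007 0 0 0;0 0 0.005 0 0 0;0 0 0 0 0 0;0 0 0 0 0 0"
}}

```text
time_s: 25.1
position: [0.5533, -0.2632, 0.2281]
eef_rot: [0.954, 0.3, 0.0, 0.0]
ft_force: [0.1, 0.6, -1.6]
gripper_width: 0.0163
```

```bash
python3 - <<'E'
from h import *
plan((.5534,-.2627,.222),35)
s=snap('side','s10.png');np.savez('s10.npz',**s);im=s['image'][190:310,330:480,::-1];cv2.imwrite('pics/s10c.png',cv2.resize(im,(750,600),interpolation=cv2.INTER_CUBIC))
E
```

```text
t 25.1 pos [ 0.5533 -0.2632  0.2281] jawyaw 34.9 zdir [ 0. -0. -1.] F [ 0.1  0.6 -1.6] w 0.0163
  shift mm [ 0.4 -0.4  6.1] horiz 1
  turn deg [ 0.   0.  -0.1] q7 1.25
```

View pics/s10c.png

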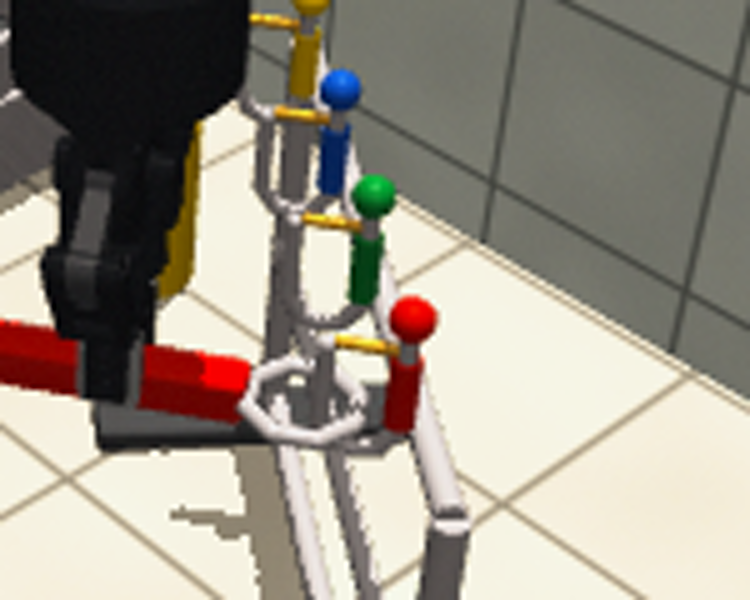

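{"api": "arm_command", "payload": {
  "deltas": "0 0 0.004 0 0 0;0 0 0 0 0 0;0 0 0 0 0 0"
}}

```text
time_s: 25.45
position: [0.5531, -0.2629, 0.2242]
eef_rot: [0.954, 0.3, -0.0, -0.0]
ft_force: [-0.5, 0.8, -0.7]
gripper_width: 0.0157
```

{"api": "arm_command", "payload": {
  "deltas": "0 0 0 0 0 0;0 0 0 0 0 0;0 0 0 0 0 0;0 0 0 0 0 0;0 -0.01 -0.03 0 0 0;0 -0.02 -0.03 0 0 0;0 -0.02 -0.03 0 0 0;0 0 -0.03 0 0 0;0 0 0 0 0 0;0 0 0 0 0 0",
  "claw": 1
}}

```text
time_s: 26.45
position: [0.5247, -0.2223, 0.345]
eef_rot: [0.954, 0.3, 0.001, 0.001]
ft_force: [0.7, 0.3, -1.0]
gripper_width: 0.0851
```

```bash
python3 - <<'E'
from h import *
s=snap('wrist');np.savez('w11.npz',**s);tool(s,'green');tool(s,'blue')
plan((.4746,-.2533,.20),95.7)
s=snap('side','s11.png');C=cloud(s)
for a,c,m in blobs(cmask(s['image'],'red'),30): print('red',a,c.round(),np.median(C[m],0).round(3))
tool(s,'green');tool(s,'blue')
E
```

```text
green 1121 [304. 169.] rect [ 498.2 -216.6] [100.9  17. ] 17.5 yaw 17.4 origin [ 0.5052 -0.2144]
blue 1140 [188. 253.] rect [ 434.3 -392.8] [101.9  21.3] 14.7 yaw 14.6 origin [ 0.4415 -0.3912]
t 26.5 pos [ 0.5243 -0.222   0.3437] jawyaw 34.9 zdir [-0.001  0.    -1.   ] F [ 0.2 -0.5 -0.1] w 0.0854
  shift mm [-58.6  -2.7 143.7] horiz 59
  turn deg [ -0.   -0.  -60.8] q7 1.16
red 2994 [ 98. 192.] [0.348 0.682 0.026]
red 99 [360. 192.] [ 0.808 -0.017  0.167]
red 71 [412. 253.] [ 0.607 -0.348  0.278]
red 92 [410. 269.] [ 0.607 -0.348  0.245]
red 537 [393. 316.] [ 0.588 -0.339  0.137]
blue 641 [351. 427.] rect [ 435.7 -400.6] [104.   20.7] 14.3 yaw 13.3 origin [ 0.4428 -0.3983]
```

```bash
python3 - <<'E'
from h import *
plan((.5052,-.2144,.16),107.4)
E
```

```text
t 26.6 pos [ 0.5241 -0.2218  0.343 ] jawyaw 34.9 zdir [-0.002  0.001 -1.   ] F [-0.1 -0.2 -0. ] w 0.0855
  shift mm [-11.  -16.5 183.1] horiz 20
  turn deg [ -0.1  -0.  -72.5] q7 1.16
```

{"api": "arm_command", "payload": {
  "deltas": "-0.011 -0.017 0.015 0 0 0;0 0 0.015 0 0 -8;0 0 0.015 0 0 -8;0 0 0.015 0 0 -8;0 0 0.015 0 0 -8;0 0 0.015 0 0 -8;0 0 0.018 0 0 -8;0 0 0.018 0 0 -8;0 0 0.018 0 0 -8;0 0 0.018 0 0 -8.5;0 0 0.021 0 0 0;0 0 0 0 0 0"
}}

```text
time_s: 27.75
position: [0.5024, -0.2129, 0.1568]
eef_rot: [0.592, 0.806, -0.001, -0.005]
ft_force: [-0.7, 0.8, -0.6]
gripper_width: 0.085
```

```bash
python3 - <<'E'
from h import *
s=snap('wrist','w12.png');tool(s,'green')
plan((.5052,-.2144,.16),107.4)
E
```

```text
green 2784 [313. 216.] rect [ 498.5 -218.2] [101.8  16.1] 17.5 yaw 17.3 origin [ 0.5056 -0.2159]
t 27.8 pos [ 0.5037 -0.2136  0.1588] jawyaw 107.4 zdir [-0.006  0.002 -1.   ] F [-1.3  0.3  0.5] w 0.0854
  shift mm [-1.2  1.1 -1.2] horiz 2
  turn deg [-0.3 -0.2 -0. ] q7 2.39
```

{"api": "arm_command", "payload": {
  "deltas": "-0.0024 0.0012 0.04 0 0 0;0 0 0.04 0 0 0;0 0 0.04 0 0 0;0 0 0.02 0 0 0;0 0 0.014 0 0 0;0 0 0 0 0 0;0 0 0 0 0 0"
}}

```text
time_s: 28.5
position: [0.5088, -0.2169, 0.0085]
eef_rot: [0.592, 0.806, 0.0, 0.001]
ft_force: [0.7, 0.5, 0.8]
gripper_width: 0.0854
```

```bash
python3 - <<'E'
from h import *
plan((.5056,-.2155,.0045),107.4)
E
```

```text
t 28.5 pos [ 0.5088 -0.2169  0.0085] jawyaw 107.4 zdir [ 0.002 -0.001 -1.   ] F [0.7 0.5 0.8] w 0.0854
  shift mm [ 2.2 -2.6  4. ] horiz 3
  turn deg [0.1 0.1 0. ] q7 2.47
```

{"api": "arm_command", "payload": {
  "deltas": "0.002 -0.0025 0.003 0 0 0;0 0 0 0 0 0;0 0 0 0 0 0;0 0 0 0 0 0"
}}

```text
time_s: 28.9
position: [0.505, -0.2152, 0.0048]
eef_rot: [0.592, 0.806, 0.0, 0.001]
ft_force: [0.1, 0.3, -0.2]
gripper_width: 0.0855
```

```bash
python3 - <<'E'
from h import *
s=snap('wrist','w12b.png');tool(s,'green')
plan((.5056,-.2155,.0045),107.4)
E
```

```text
green 11039 [317. 292.] rect [ 497.4 -218.4] [102.7  16.9] 17.3 yaw 17.4 origin [ 0.5046 -0.2161]
t 28.9 pos [ 0.5049 -0.2152  0.0047] jawyaw 107.4 zdir [ 0.001 -0.    -1.   ] F [ 0.7 -0.2  0.5] w 0.0858
  shift mm [-0.5  0.5  0.2] horiz 1
  turn deg [0. 0. 0.] q7 2.47
```

{"api": "arm_command", "payload": {
  "deltas": "0 0 0 0 0 0;0 0 0 0 0 0;0 0 0 0 0 0;0 0 0 0 0 0;0 0 0 0 0 0;0 0 0 0 0 0;0 0 0 0 0 0;0 0 0 0 0 0",
  "claw": 0
}}

```text
time_s: 29.75
position: [0.5049, -0.2153, 0.0047]
eef_rot: [0.592, 0.806, 0.0, 0.0]
ft_force: [-0.2, 0.4, 3.3]
gripper_width: 0.0155
```

{"api": "arm_command", "payload": {
  "deltas": "0 0 -0.015 0 0 0;0 0 -0.035 0 0 0;0 0 -0.04 0 0 0;0 0 -0.05 0 0 0;0 0 -0.05 0 0 0;0 0 -0.05 0 0 0;0 0 -0.05 0 0 0;0 0 -0.04 0 0 0;0 0 0 0 0 0;0 0 0 0 0 0"
}}

```text
time_s: 30.75
position: [0.5047, -0.2151, 0.3342]
eef_rot: [0.592, 0.806, 0.0, 0.0]
ft_force: [0.2, 1.0, -2.7]
gripper_width: 0.0161
```

```bash
python3 - <<'E'
from h import *
s=snap('wrist','w13.png')
g=np.array([.6413,-.2749]);x=np.array([.574,-.819]);print(g-.0825*x)
plan((*(g-.0825*x),.33),35)
tool(s,'blue')
E
```

```text
[ 0.593945  -0.2073325]
t 30.8 pos [ 0.5041 -0.2145  0.3326] jawyaw 107.4 zdir [-0.003  0.001 -1.   ] F [-0.8  0.8 -2. ] w 0.0159
  shift mm [-20.1  87.9   2.4] horiz 90
  turn deg [-0.2 -0.  72.4] q7 2.36
blue 1701 [185.  77.] rect [ 433.9 -393.7] [102.1  20. ] 14.4 yaw 14.3 origin [ 0.4412 -0.3922]
```

View pics/w13.png

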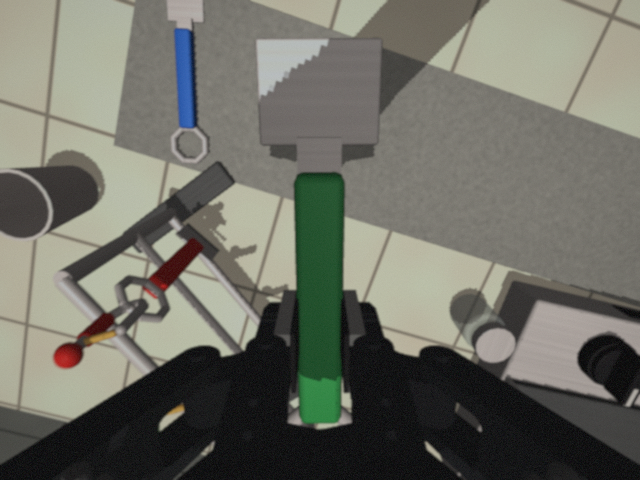

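{"api": "arm_command", "payload": {
  "deltas": "0 0 0 0 0 8;0 0 0 0 0 8;0 0 0 0 0 8;0 0 0 0 0 8;0 0 0 0 0 8;0 0 0 0 0 8;0 0 0 0 0 8;0 0 0 0 0 8;0 0 0 0 0 8.4;0.026 0.015 0 0 0 0;0.026 0.015 0 0 0 0;0.026 0.0155 0 0 0 0"
}}

```text
time_s: 32.0
position: [0.5947, -0.2065, 0.3312]
eef_rot: [0.954, 0.301, -0.002, -0.002]
ft_force: [0.2, -0.1, -0.2]
gripper_width: 0.0161
```

{"api": "arm_command", "payload": {
  "deltas": "0 0 0 0 0 0;0 0 0 0 0 0;0 0 0 0 0 0"
}}

```text
time_s: 32.3
position: [0.5932, -0.2082, 0.3331]
eef_rot: [0.954, 0.3, -0.001, -0.001]
ft_force: [-1.3, -0.4, -1.4]
gripper_width: 0.0157
```

```bash
python3 - <<'E'
from h import *
plan((.5942,-.2076,.266),35)
E
```

```text
t 32.3 pos [ 0.5932 -0.2082  0.3331] jawyaw 34.9 zdir [-0.003  0.    -1.   ] F [-1.3 -0.4 -1.4] w 0.0157
  shift mm [ 1.3  0.3 67.1] horiz 1
  turn deg [-0.1  0.1 -0.1] q7 1.12
```

{"api": "arm_command", "payload": {
  "deltas": "0.001 0 0.02 0 0 0;0 0 0.02 0 0 0;0 0 0.02 0 0 0;0 0 0.007 0 0 0;0 0 0 0 0 0;0 0 0 0 0 0"
}}

```text
time_s: 32.9
position: [0.5954, -0.2074, 0.2686]
eef_rot: [0.954, 0.301, 0.001, 0.0]
ft_force: [-0.7, -0.1, -1.4]
gripper_width: 0.0158
```

{"api": "arm_command", "payload": {
  "deltas": "0 0 0.007 0 0 0;0 0 0.007 0 0 0;0 0 0 0 0 0"
}}

```text
time_s: 33.2
position: [0.5953, -0.2071, 0.253]
eef_rot: [0.954, 0.301, -0.0, -0.0]
ft_force: [-0.8, -0.1, 0.6]
gripper_width: 0.0156
```

{"api": "arm_command", "payload": {
  "deltas": "0 0 0.007 0 0 0;0 0 0.007 0 0 0;0 0 0 0 0 0;0 0 0 0 0 0"
}}

```text
time_s: 33.6
position: [0.5941, -0.2055, 0.2376]
eef_rot: [0.954, 0.301, -0.002, -0.002]
ft_force: [-1.8, 2.0, -2.8]
gripper_width: 0.0162
```

{"api": "arm_command", "payload": {
  "deltas": "0 0 0.007 0 0 0;0 0 0.006 0 0 0;0 0 0 0 0 0;0 0 0 0 0 0"
}}

```text
time_s: 34.0
position: [0.5956, -0.2074, 0.2262]
eef_rot: [0.954, 0.301, 0.0, 0.0]
ft_force: [0.9, -0.2, -0.9]
gripper_width: 0.0158
```

```bash
python3 - <<'E'
from h import *
plan((.5940,-.2075,.222),35)
s=snap('side','s14.png');im=s['image'][190:310,330:480,::-1];cv2.imwrite('pics/s14c.png',cv2.resize(im,(750,600),interpolation=cv2.INTER_CUBIC))
E
```

```text
t 34.0 pos [ 0.5956 -0.2074  0.2262] jawyaw 35.0 zdir [ 0.    -0.001 -1.   ] F [ 0.9 -0.2 -0.9] w 0.0158
  shift mm [-1.4 -0.8  4.2] horiz 2
  turn deg [0. 0. 0.] q7 1.14
```

View pics/s14c.png

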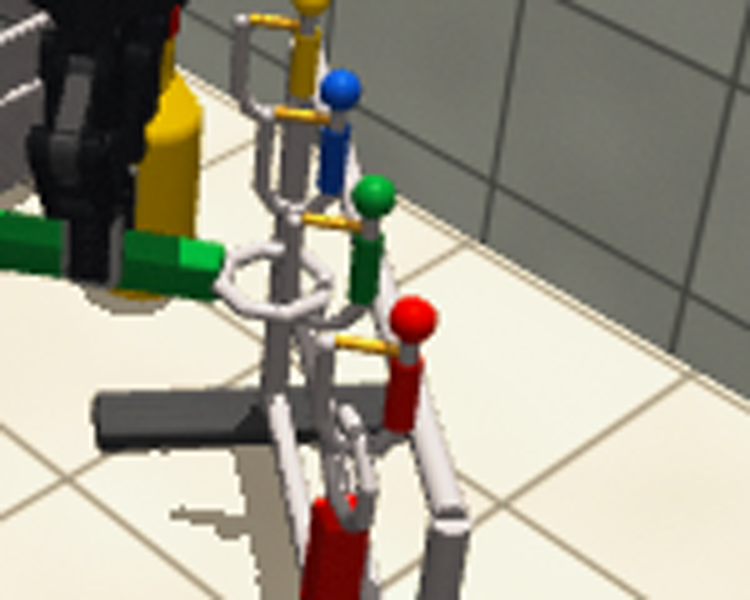

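{"api": "arm_command", "payload": {
  "deltas": "0 0 0.003 0 0 0;0 0 0 0 0 0;0 0 0 0 0 0"
}}

```text
time_s: 34.35
position: [0.5955, -0.207, 0.2233]
eef_rot: [0.954, 0.301, 0.0, 0.0]
ft_force: [0.3, -0.4, -1.4]
gripper_width: 0.0154
```

{"api": "arm_command", "payload": {
  "deltas": "0 0 0 0 0 0;0 0 0 0 0 0;0 0 0 0 0 0;0 0 0 0 0 0;0 -0.01 -0.03 0 0 0;0 -0.02 -0.03 0 0 0;0 -0.02 -0.03 0 0 0;0 0 -0.03 0 0 0;0 0 0 0 0 0;0 0 0 0 0 0",
  "claw": 1
}}

```text
time_s: 35.35
position: [0.567, -0.1664, 0.344]
eef_rot: [0.954, 0.301, 0.001, 0.001]
ft_force: [0.1, -0.7, -0.4]
gripper_width: 0.0855
```

```bash
python3 - <<'E'
from h import *
plan((.40,-.34,.30),80)
s=snap('side');C=cloud(s)
for k in ['red','green']:
  for a,c,m in blobs(cmask(s['image'],k),30):
    if 330<c[0]<480: print(k,a,c.round(),np.median(C[m],0).round(3))
tool(s,'blue');tool(snap('wrist'),'blue')
E
```

```text
t 35.4 pos [ 0.567  -0.1664  0.344 ] jawyaw 35.0 zdir [ 0.002 -0.001 -1.   ] F [ 0.1 -0.7 -0.4] w 0.0855
  shift mm [-236.4   46.2   43.8] horiz 241
  turn deg [  0.1  -0.  -45. ] q7 1.05
red 99 [360. 192.] [ 0.808 -0.017  0.167]
red 71 [412. 253.] [ 0.607 -0.347  0.278]
red 92 [410. 269.] [ 0.607 -0.348  0.244]
red 523 [394. 314.] [ 0.592 -0.338  0.138]
green 59 [404. 229.] [ 0.65  -0.292  0.278]
green 68 [403. 244.] [ 0.65  -0.292  0.244]
green 383 [386. 292.] [ 0.625 -0.288  0.138]
blue 642 [351. 427.] rect [ 435.7 -400.6] [104.   20.7] 14.3 yaw 13.3 origin [ 0.4428 -0.3983]
blue 1187 [140. 269.] rect [ 434.5 -392. ] [102.8  22.6] 14.3 yaw 14.9 origin [ 0.4419 -0.3907]
```

```bash
python3 - <<'E'
from h import *
plan((.4415,-.392,.17),104.4)
E
```

```text
t 35.5 pos [ 0.5663 -0.166   0.342 ] jawyaw 35.0 zdir [-0.002  0.001 -1.   ] F [-0.5  0.1 -0.3] w 0.0856
  shift mm [-231.6  113.8  172.1] horiz 258
  turn deg [ -0.1   0.  -69.4] q7 1.05
```

{"api": "arm_command", "payload": {
  "deltas": "-0.033 0.016 0 0 0 0;-0.033 0.016 0 0 0 0;-0.033 0.016 0 0 0 0;-0.033 0.016 0 0 0 0;-0.033 0.016 0 0 0 0;-0.033 0.017 0 0 0 0;-0.0335 0.017 0.02 0 0 0;0 0 0.03 0 0 -8;0 0 0.03 0 0 -8;0 0 0.03 0 0 -8;0 0 0.03 0 0 -8;0 0 0.032 0 0 -8"
}}

```text
time_s: 36.65
position: [0.4418, -0.3918, 0.1686]
eef_rot: [0.792, 0.611, -0.0, -0.001]
ft_force: [1.1, 0.3, 1.0]
gripper_width: 0.0852
```

{"api": "arm_command", "payload": {
  "deltas": "0 0 0 0 0 -8;0 0 0 0 0 -8;0 0 0 0 0 -8;0 0 0 0 0 -5.4;0 0 0 0 0 0;0 0 0 0 0 0"
}}

```text
time_s: 37.25
position: [0.442, -0.3919, 0.1701]
eef_rot: [0.614, 0.79, 0.0, -0.001]
ft_force: [-0.6, 0.1, 0.0]
gripper_width: 0.0855
```

```bash
python3 - <<'E'
from h import *
tool(snap('wrist','w15.png'),'blue')
plan((.4415,-.392,.0045),104.4)
E
```

```text
blue 2701 [315. 207.] rect [ 434.5 -397.1] [102.1  16.6] 14.5 yaw 14.4 origin [ 0.4415 -0.3951]
t 37.3 pos [ 0.4421 -0.392   0.1704] jawyaw 104.3 zdir [-0.001  0.001 -1.   ] F [-0.4 -0.5  0.1] w 0.0854
  shift mm [ -0.   -0.4 165.9] horiz 0
  turn deg [-0.1 -0.1 -0.1] q7 2.68
```

{"api": "arm_command", "payload": {
  "deltas": "-0.0023 -0.001 0.04 0 0 0;0 0 0.04 0 0 0;0 0 0.04 0 0 0;0 0 0.03 0 0 0;0 0 0.015 0 0 0;0 0 0 0 0 0;0 0 0 0 0 0;0 0 0 0 0 0"
}}

```text
time_s: 38.1
position: [0.4436, -0.3963, 0.0085]
eef_rot: [0.613, 0.79, -0.0, 0.002]
ft_force: [0.2, -0.5, -0.3]
gripper_width: 0.0854
```

```bash
python3 - <<'E'
from h import *
tool(snap('wrist','w16.png'),'blue')
plan((.4415,-.3945,.0045),104.4)
E
```

```text
blue 10896 [323. 284.] rect [ 433.8 -397.3] [103.   17.1] 14.3 yaw 14.3 origin [ 0.441  -0.3954]
t 38.1 pos [ 0.4436 -0.3961  0.0084] jawyaw 104.4 zdir [ 0.003 -0.003 -1.   ] F [ 1.3  0.4 -0.3] w 0.0854
  shift mm [ 2.1 -1.7  3.9] horiz 3
  turn deg [0.1 0.2 0. ] q7 2.75
```

{"api": "arm_command", "payload": {
  "deltas": "0.001 -0.002 0.003 0 0 0;0 0 0 0 0 0;0 0 0 0 0 0;0 0 0 0 0 0"
}}

```text
time_s: 38.55
position: [0.4401, -0.3943, 0.0035]
eef_rot: [0.613, 0.79, 0.0, 0.0]
ft_force: [-0.5, 1.0, -0.3]
gripper_width: 0.0849
```

```bash
python3 - <<'E'
from h import *
plan((.441,-.395,.0045),104.4)
E
```

```text
t 38.5 pos [ 0.4401 -0.3943  0.0035] jawyaw 104.4 zdir [ 0. -0. -1.] F [-0.5  1.  -0.3] w 0.0849
  shift mm [-0.9  0.7 -1. ] horiz 1
  turn deg [0. 0. 0.] q7 2.75
```

{"api": "arm_command", "payload": {
  "deltas": "0 0 -0.001 0 0 0;0 0 0 0 0 0;0 0 0 0 0 0;0 0 0 0 0 0;0 0 0 0 0 0;0 0 0 0 0 0;0 0 0 0 0 0;0 0 0 0 0 0;0 0 0 0 0 0",
  "claw": 0
}}

```text
time_s: 39.45
position: [0.4403, -0.3946, 0.0047]
eef_rot: [0.613, 0.79, -0.0, 0.0]
ft_force: [0.3, 0.3, 3.2]
gripper_width: 0.0159
```

{"api": "arm_command", "payload": {
  "deltas": "0 0 -0.015 0 0 0;0 0 -0.035 0 0 0;0 0 -0.04 0 0 0;0 0 -0.05 0 0 0;0 0 -0.05 0 0 0;0 0 -0.05 0 0 0;0 0 -0.05 0 0 0;0 0 -0.045 0 0 0;0 0 0 0 0 0;0 0 0 0 0 0"
}}

```text
time_s: 40.45
position: [0.4399, -0.3945, 0.3405]
eef_rot: [0.613, 0.79, 0.0, 0.001]
ft_force: [0.1, -0.7, -2.3]
gripper_width: 0.0157
```

```bash
python3 - <<'E'
from h import *
tool(snap('side'),'blue');s=snap('wrist');
m=cmask(s['image'],'blue')
for a,c,mm in blobs(m,300):
    ys,xs=np.nonzero(mm);print(a,c.round(),cv2.minAreaRect(np.c_[xs,ys].astype(np.float32)),np.median(cloud(s)[mm],0).round(4))
g=np.array([.6844,-.2197]);x=np.array([.574,-.819]);t=g-.0835*x;print(t)
plan((*t,.335),35)
E
```

```text
11007 [319. 295.] ((319.0, 299.5), (249.0, 48.0), 90.0) [ 0.4248 -0.3969  0.3514]
[ 0.636471  -0.1513135]
t 40.5 pos [ 0.4394 -0.3934  0.3374] jawyaw 104.4 zdir [-0.003  0.003 -1.   ] F [ 0.1  0.  -2.3] w 0.0157
  shift mm [185.3 251.2   2.6] horiz 312
  turn deg [-0.2 -0.1 69.4] q7 2.65
```

{"api": "arm_command", "payload": {
  "deltas": "0 0 -0.003 0 0 7.7;0 0 0 0 0 7.7;0 0 0 0 0 7.7;0 0 0 0 0 7.7;0 0 0 0 0 7.7;0 0 0 0 0 7.7;0 0 0 0 0 7.7;0 0 0 0 0 7.7;0 0 0 0 0 7.8;0.01 -0.003 0 0 0 0;0.03 -0.008 0 0 0 0;0.04 -0.011 0 0 0 0"
}}

```text
time_s: 41.75
position: [0.4916, -0.3308, 0.3411]
eef_rot: [0.954, 0.3, -0.001, -0.001]
ft_force: [0.4, -0.1, -2.7]
gripper_width: 0.016
```

{"api": "arm_command", "payload": {
  "deltas": "0.04 -0.011 0 0 0 0;0.04 -0.012 0 0 0 0;0.04 -0.012 0 0 0 0;0.04 -0.011 0 0 0 0;0.04 -0.012 0 0 0 0;0.02 -0.005 0 0 0 0;0 0 0 0 0 0;0 0 0 0 0 0;0 0 0 0 0 0"
}}

```text
time_s: 42.65
position: [0.6358, -0.1538, 0.3418]
eef_rot: [0.954, 0.3, -0.001, -0.0]
ft_force: [-0.4, -0.0, -1.9]
gripper_width: 0.0158
```

```bash
python3 - <<'E'
from h import *
plan((.6364,-.1513,.266),35)
E
```

```text
t 42.6 pos [ 0.6358 -0.1538  0.3418] jawyaw 35.0 zdir [-0.002 -0.001 -1.   ] F [-0.4 -0.  -1.9] w 0.0158
  shift mm [ 2.  -1.7 75.8] horiz 3
  turn deg [-0.   0.1 -0. ] q7 1.01
```

{"api": "arm_command", "payload": {
  "deltas": "0.0015 -0.001 0.02 0 0 0;0 0 0.02 0 0 0;0 0 0.02 0 0 0;0 0 0.012 0 0 0;0 0 0 0 0 0;0 0 0 0 0 0;0 0 0 0 0 0"
}}

```text
time_s: 43.35
position: [0.638, -0.1514, 0.2718]
eef_rot: [0.954, 0.301, 0.001, 0.001]
ft_force: [-0.0, -0.3, -0.8]
gripper_width: 0.0161
```

```bash
python3 - <<'E'
from h import *
plan((.6364,-.1513,.266),35)
E
```

```text
t 43.4 pos [ 0.638  -0.1514  0.2718] jawyaw 35.0 zdir [ 0.003 -0.001 -1.   ] F [-0.  -0.3 -0.8] w 0.0161
  shift mm [-1.3 -1.1  5.8] horiz 2
  turn deg [ 0.1 -0.1  0. ] q7 1.02
```

{"api": "arm_command", "payload": {
  "deltas": "-0.001 -0.0005 0.009 0 0 0;0 0 0.007 0 0 0;0 0 0 0 0 0"
}}

```text
time_s: 43.65
position: [0.6359, -0.1508, 0.2534]
eef_rot: [0.954, 0.301, -0.001, -0.0]
ft_force: [-0.7, 0.3, 0.1]
gripper_width: 0.0158
```

{"api": "arm_command", "payload": {
  "deltas": "0 0 0.007 0 0 0;0 0 0.007 0 0 0;0 0 0 0 0 0;0 0 0 0 0 0"
}}

```text
time_s: 44.05
position: [0.6353, -0.1496, 0.2389]
eef_rot: [0.954, 0.301, -0.001, -0.002]
ft_force: [-2.2, 2.3, -1.9]
gripper_width: 0.0155
```

{"api": "arm_command", "payload": {
  "deltas": "0 0 0.008 0 0 0;0 0 0.007 0 0 0;0 0 0 0 0 0;0 0 0 0 0 0"
}}

```text
time_s: 44.45
position: [0.6364, -0.1513, 0.2249]
eef_rot: [0.954, 0.301, -0.0, 0.0]
ft_force: [0.3, 0.2, -1.0]
gripper_width: 0.016
```

```bash
python3 - <<'E'
from h import *
plan((.6364,-.1513,.222),35)
s=snap('side','s17.png');im=s['image'][170:310,330:480,::-1];cv2.imwrite('pics/s17c.png',cv2.resize(im,(643,600),interpolation=cv2.INTER_CUBIC))
E
```

```text
t 44.5 pos [ 0.6364 -0.1513  0.2249] jawyaw 35.0 zdir [-0. -0. -1.] F [ 0.3  0.2 -1. ] w 0.016
  shift mm [-0.   0.   2.9] horiz 0
  turn deg [0. 0. 0.] q7 1.03
```

View pics/s17c.png

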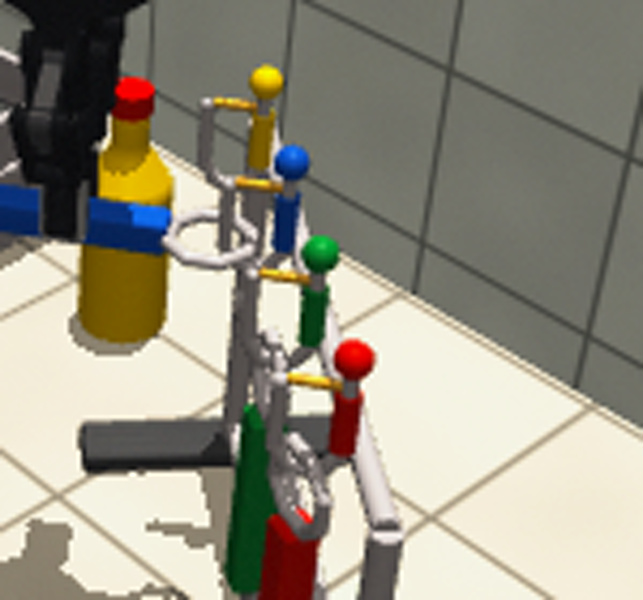

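Blue's eye is in, gate shut; red and green hang. Release and retreat clear, then a final check.

{"api": "arm_command", "payload": {
  "deltas": "0 0 0.002 0 0 0;0 0 0 0 0 0"
}}

```text
time_s: 44.7
position: [0.6365, -0.1511, 0.2233]
eef_rot: [0.954, 0.301, 0.0, 0.0]
ft_force: [0.1, -0.1, -1.1]
gripper_width: 0.0157
```

{"api": "arm_command", "payload": {
  "deltas": "0 0 0 0 0 0;0 0 0 0 0 0;0 0 0 0 0 0;0 0 0 0 0 0;0 -0.01 -0.03 0 0 0;0 -0.02 -0.03 0 0 0;0 -0.03 -0.03 0 0 0;0 -0.04 -0.03 0 0 0;0 -0.04 0 0 0 0;0 -0.04 0 0 0 0;0 -0.04 0 0 0 0;0 0 0 0 0 0",
  "claw": 1
}}

```text
time_s: 45.9
position: [0.5078, 0.0361, 0.3438]
eef_rot: [0.952, 0.307, 0.0, -0.003]
ft_force: [0.6, 0.2, 0.6]
gripper_width: 0.0856
```

{"api": "arm_command", "payload": {
  "deltas": "0 0 0 0 0 0;0 0 0 0 0 0;0 0 0 0 0 0;0 0 0 0 0 0;0 0 0 0 0 0;0 0 0 0 0 0;0 0 0 0 0 0;0 0 0 0 0 0;0 0 0 0 0 0;0 0 0 0 0 0;0 0 0 0 0 0;0 0 0 0 0 0"
}}

```text
time_s: 47.1
position: [0.5101, 0.0292, 0.3433]
eef_rot: [0.954, 0.301, 0.0, -0.0]
ft_force: [-0.2, -0.6, 0.2]
gripper_width: 0.0855
```

```bash
python3 - <<'E'
from h import *
plan((.4,0,.3),35)
s=snap('side','s18.png');C=cloud(s)
for k in ['red','green','blue']:
  for a,c,m in blobs(cmask(s['image'],k),30):
    if 330<c[0]<480: print(k,a,c.round(),np.median(C[m],0).round(3))
for g in [(.588,.172),(.579,.321)]:
  for n in ['side','top']:
    q=cloud(snap(n)).reshape(-1,3);m=(np.hypot(*(q[:,:2]-g).T)<.045);t=q[m&(q[:,2]>.122)&(q[:,2]<.142)]
    print(n,len(t),np.median(t[:,2]).round(4) if len(t) else None,np.round(cv2.minAreaRect((t[:,:2]*1000).astype(np.float32))[0],1) if len(t) else None, cv2.minAreaRect((t[:,:2]*1000).astype(np.float32))[2] if len(t) else None)
im=s['image'][120:370,150:470,::-1];cv2.imwrite('pics/s18c.png',cv2.resize(im,(768,600),interpolation=cv2.INTER_CUBIC))
E
```

```text
t 47.1 pos [0.5101 0.0292 0.3433] jawyaw 35.0 zdir [ 0.  0. -1.] F [-0.2 -0.6  0.2] w 0.0855
  shift mm [-106.9  -39.3   43.3] horiz 114
  turn deg [ 0. -0.  0.] q7 0.63
red 100 [360. 192.] [ 0.809 -0.017  0.166]
red 71 [412. 253.] [ 0.607 -0.348  0.278]
red 92 [410. 269.] [ 0.607 -0.348  0.244]
red 512 [395. 313.] [ 0.595 -0.339  0.137]
green 59 [404. 229.] [ 0.65  -0.292  0.279]
green 68 [403. 244.] [ 0.649 -0.292  0.245]
green 244 [389. 288.] [ 0.637 -0.281  0.133]
blue 54 [398. 207.] [ 0.692 -0.236  0.277]
blue 70 [396. 221.] [ 0.693 -0.236  0.245]
blue 233 [384. 265.] [ 0.676 -0.229  0.142]
side 121 0.1287 [590.1 169.8] 5.496171474456787
top 90 0.1315 [590.8 175.5] 1.7292877435684204
side 102 0.1286 [580.8 320.4] 2.7463440895080566
top 163 0.1318 [581.2 321.3] 5.020434856414795
```

View pics/s18c.png

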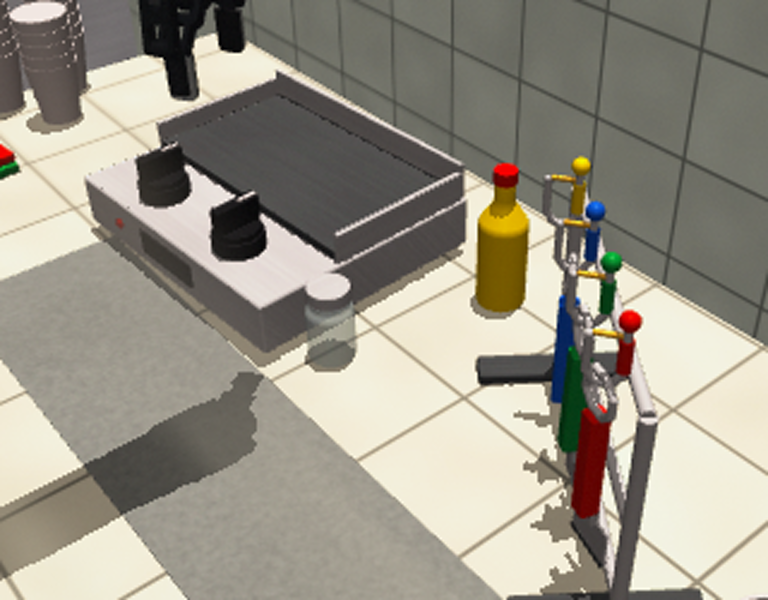

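```bash
python3 -c "
from h import *
close_job()"
```

```text
the job is handed in; nothing more can be done
```

I've handed the job in after about 47 s of robot time; handing in gives no verdict. My last checks found both knobs home and all three scrapers that were present hanging from the hooks of their own colour.

- **Knobs:** Each was lined up with its flat and pushed until it stopped on the panel. The force rose to 27–29 N with no further travel. The bar tops then measured 0.129–0.132 m above the counter, against 0.131 m expected for a knob that is home.
- **Scrapers:** Red, green and blue were each pushed through their gate, and the side view before each release showed the gate shut above the bar. In the last side view all three hang roughly upright. There was no yellow scraper. The green one had been knocked aside during the run, so I measured it again before picking it up.
- **Hook direction:** The hooks point about 18° away from square to their row. I found this in a close wrist-camera view and used it for hanging.
- **Bottle, jar and cup:** The arm kept clear of them. The bottle and jar look unmoved in the last picture. The cup was outside that crop, so I did not check it at the end.
- **Small disagreements:** The side camera and the wrist camera differed by about 5 mm at the hooks; I went by the wrist camera. At the knobs the side and top cameras differed by up to about 6 mm sideways and 3 mm in height, so the pictures alone don't confirm the 2.5 mm fit; the evidence for it is the hard stop.
- **Pictures:** I viewed 16, two over the budget of 14.

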